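# Drive the worn bush out of a tilted spindle housing with the matching drift

## Robot

A 7-joint arm with a two-finger parallel gripper is mounted at the origin on a cart in front of the work surface, level with it; the furniture and walls round the work are solid. World frame = base frame: x ahead of the robot, y to its left, z up, the work surface at z = 0. Lengths are in m, angles in rad, forces in N, time in s.
With the tool pointing down it reaches from about 0.4 to 0.85 m from the base axis. Payload 4.5 kg.
Tool frame: the origin (TCP) lies between the finger pads; the fingertips stand 25 mm ahead of it and the grasp point (between the pads) lies 6 mm ahead of it (r.tips_ahead is the distance from the TCP to the fingertips, in m); z points along the fingers, y is the direction in which the jaws open and shut (so a half turn about z gives the same grasp; the last joint's range is limited). The gripper opens to 88 mm and grips with 3 to 60 N. Pads are 18 mm wide; open, the fingers measure 123 mm over their backs; the gripper's body (75 mm by 187 mm) begins 45 mm behind the grasp point.
Start: joints at [-1.269, 0.689, -0.195, 1.565, 0.157, 0.902, -0.215], TCP at [0.165, 0.603, 0.264] pointing down, gripper open.
Joint ranges: [-3.01, 3.01], [-0.46, 2.08], [-1.47, 1.51], [0.13, 2.56], [-1, 4.14], [0.04, 2.09], [-2.66, 2.66]. Speed limits (rad/s): [2.57, 2.57, 3.14, 3.14, 3.14, 3.14, 3.14].

## Interface

Orientations are given as a unit quaternion [x, y, z, w].
In Python, from plant import r, imaging gives the robot as it stands.
- The arm moves only by the tool send_rows, never from a script. Its argument "moves" is one flat list of numbers, 6 for each row, row after row: the shift along the tool's x, y, z in m, then the turn, a rotation vector about the tool's x, y, z in degrees. A call has exactly 5 rows; each row is the pose to reach, as a shift and turn from the pose measured when the call began, along the tool's axes at that moment; what a row does not reach only later rows make up. A row lasts 1/12 s, in which the tool goes at most 41.7 mm and 7.16 degrees, less where a joint would pass 70% of its speed; a pose out of reach is approached as far as the arm can. A call with a gripper value outside its range is refused whole. "claw" is the closure, from -1 (fully open) to 1 (shut), so that 0 is half open, set as the call begins (left out, the last holds). The fingers move at their own pace and stop on an object; "grip_force" is the grip in N (left out, the last holds). Time passes only in rows, so rows that repeat a pose let the fingers close, or fill a call up. It gives the time, the measured TCP pose, the force and the opening at its end, in the units of the state.
- r.get_state(): the state, without advancing time (a new reading comes with each control period).
- imaging.snapshot(name): name is "side" or "top"; returns a dict with "image" (480x640x3 uint8, red, green, blue), "depth" (480x640 float32, m along the optical axis (not along the pixel's ray), 0 where there is no reading), "mtx" (3x3 intrinsics, pixels), "D" ([k1, k2, p1, p2, k3] as OpenCV has them; the pictures are not rectified), "rvec" (rotation vector, rad) and "tvec" (3), from world to camera coordinates, as OpenCV has them. Camera axes: x right, y down, z forward; pixel columns grow to the right and rows downward; lengths in m; the calibration is good to about 2 mm. A picture is of the moment at which its call begins.
- r.finish_job(): hands the job in, once; it reports no verdict.
Trained networks look in a picture, given as the dict that the camera call returned (one of the last four; its "shot" number tells which), for a name from the list of things; names that differ only in an ending like _2 or _b are one class to them, and where a whole thing is asked for, a point or a joint stands for the part that bears it (a point fixed in the world has none). Each returns a list of dicts, best first, with "score" (0 to 1); they miss things now and then, are a little off and sometimes report something else, mostly with a low value. They report only what shows in the picture. A call takes as long as a camera call. They do not tell look-alikes from the thing itself.
- imaging.look_for(query, picture): "box" ([centre column, centre row, width, height] as shares, 0 to 1, of the picture: columns of its width, rows of its height, round what is visible of it).
- imaging.silhouettes(query, picture): "pixels" (480x640 bool, what is visible of it) and "box" ([centre column, centre row, width, height] as shares, 0 to 1, of the picture: columns of its width, rows of its height, round what is visible of it).
- imaging.pinpoint(query, picture): "point" ([column, row] as shares, 0 to 1, of the picture: columns of its width, rows of its height: a listed point, or the origin of a listed thing).
The state is a dict: "clock": time; "q": joint angles; "qd": joint speeds; "joint_torque": joint torques, N m; "tool_pos": TCP position; "eef_rot": TCP orientation; "contact_force": force on the tool from outside, world axes, zero at the start; "moment": the same for the moment, N m; "opening": opening from 0.0 (shut) to 1.0 (fully open).
Only numpy, scipy, OpenCV 4.12 (cv2) and the standard library are available. Lean on these libraries where they do the work, as an engineer would, in place of code of your own. Each camera call takes 0.05 s, during which the arm holds its last target.

## Task

Take from the rack the drift that fits: wide enough to bear on the end of the bush, slim enough to pass down the bore of the clamped housing. Feel it through the loose dust washer, which lies off-centre in the housing's mouth, and into the tilted bore without forcing it, and push the worn bush right out of the lower end so that it drops into the beaker. Draw the drift out and stand it back in its empty place in the rack, leaving the beaker and everything else undisturbed.

Things in the scene. Friction and masses are not known exactly. Their poses are not given: they have to be found in the camera images.
- housing: aluminium housing, bore tilted 35 deg from vertical, mouth leaning to the fixture's -x. Origin: on the bore axis in the top face (62 mm across). z: along the bore, outward. In its 31 mm opening lies a loose dust washer, z -3 to -7 mm, its 17.6 mm hole up to 6 mm off the axis any way (not reported; slides at about 1 N). Below z -7 the bore is 16 mm wide, from z -26 to its end at -50 25 mm.
- fixture: yoke that carries the housing, fixed and rigid: dark steel base plate 150 x 136 x 10 mm, two grey cheeks 92 mm apart inside, 142 mm high. Origin: on the bench under the tilt pivot; z up, x towards the side where the bore's lower end points. The bore mouth is 140 mm above the bench.
- bush: brass bush, 22 mm across, 16 mm long, hole 9 mm. Origin: centre of its lower end; z along its axis, upward. At the start hidden in the housing, against the step 26 mm below the mouth (lower end at housing z -42 mm), gripped by a spring tolerance ring 35 mm below the mouth: it takes about 10 to 20 N along the bore, slides stiffly some 10 mm, then runs free and falls out.
- red_cup: red plastic beaker, 71 mm across the rim, 50 mm high, loose on the fixture's base plate under the lower end of the bore. Origin: centre of its underside; z up.
- rack: light wooden drift rack, fixed: top board 56 x 176 x 12 mm, its upper face 96 mm above the bench, over a base board. Three 22 mm holes in a row along y, at y = -52, 0 and +52 mm. Origin: on the bench under the middle hole; z up.
- drift_14: steel drift, upright in a rack hole: dark square grip 17 x 17 mm, z 6 to 52 mm, flats along its x and y, struck head at z 56; below it a collar 28 mm across, 4 mm thick; below that a plain shank 14 mm across, 70 mm long, flat end with a 1.5 mm chamfer. Origin: centre of the collar's underside (rests on the rack); z up. About 0.12 kg.
- drift_14_tip (a point): centre of the flat working end of the 14 mm drift, 70 mm below its collar; axes as the drift.
- drift_6: same grip and collar, shank only 6 mm across (it would slip through the hole of the bush). Origin and axes as drift_14.
- drift_20: same grip and collar, shank 20 mm across (it cannot enter the 16 mm bore). Origin and axes as drift_14.
- tea_cup: white porcelain tea cup, 77 mm across, 57 mm high, a bystander. Origin: centre of its underside.
- chasing_hammer: small chasing hammer with a wooden handle, 178 mm long, lying flat on the bench, a bystander. Origin: middle of its underside.
- white_bottle: white capped bottle, 37 mm across, 82 mm high, a bystander. Origin: centre of its underside.
Mind the look-alikes: they are no part of the job. Leave any orange look-alike of the drift_14 alone.

How it is judged:
By the outcome, as a careful person would: the job done as asked, in the order asked, and still so for the second after the job is handed in, with the robot touching nothing.
It also fails if it takes over 72 s, if anything falls off the work surface, if the arm or the gripper's body presses on something with over 40 N, if the wrist force passes 120 N, or if a joint passes its speed limit or range.

## Working session

There is one attempt and no reset: what is moved stays moved. The work goes in short steps, Python scripts to look and compute and a tool call to move; the robot and the scene stay as the last step left them, time stands still between calls to the robot, and variables do not carry over. Pictures are saved under pics/ and viewed, and the job is handed in when it is done.

Besides the shell and the picture viewer there is one more tool, called in YAML: its name, and indented under it one key for each argument. send_rows: Moves the arm, as the interface text tells. Its arguments: {"type":"object","properties":{"moves":{"type":"array"},"claw":{"type":"number"},"grip_force":{"type":"number"}},"required":["moves"]}

```bash
ls; mkdir -p pics; cat > h.py <<'E'
import numpy as np, cv2
from scipy.spatial.transform import Rotation as R
from plant import r, imaging
def snap(n):
    return imaging.snapshot(n)
def save(p,name,box=None,scale=1):
    im=p["image"][:,:,::-1]
    if box: im=im[box[1]:box[3],box[0]:box[2]]
    if scale!=1: im=cv2.resize(im,None,fx=scale,fy=scale,interpolation=cv2.INTER_CUBIC)
    cv2.imwrite("pics/"+name+".png",im)
def w2p(p,X):
    return cv2.projectPoints(np.array(X,float).reshape(-1,3),p["rvec"],p["tvec"],p["mtx"],np.array(p["D"]))[0].reshape(-1,2)
def ray(p,uv):
    n=cv2.undistortPoints(np.array(uv,float).reshape(-1,1,2),p["mtx"],np.array(p["D"])).reshape(-1,2)
    Rm=cv2.Rodrigues(np.array(p["rvec"]))[0]; t=np.array(p["tvec"]).reshape(3)
    d=np.c_[n,np.ones(len(n))]
    return -Rm.T@t, d@Rm, d
def atz(p,uv,z):
    c,d,_=ray(p,uv); return c+d*((z-c[2])/d[:,2])[:,None]
def atdepth(p,uv):
    uv=np.array(uv).reshape(-1,2); c,d,_=ray(p,uv)
    dep=p["depth"][uv[:,1].astype(int),uv[:,0].astype(int)]
    return c+d*dep[:,None],dep
def st():
    s=r.get_state()
    print("t",round(s["clock"],2),"pos",np.round(s["tool_pos"],4),"q",np.round(s["eef_rot"],4),"F",np.round(s["contact_force"],2),"M",np.round(s["moment"],2),"op",round(s["opening"],3)); return s
E
python3 - <<'E'
from h import *
s=st(); print(np.round(s["q"],3), R.from_quat(s["eef_rot"]).as_matrix().round(3), r.tips_ahead)
for n in("side","top"):
    p=snap(n); save(p,n+"0")
    print(n,p["shot"],"cam",ray(p,[[320,240]])[0].round(3))
    for q in["housing","fixture","red_cup","rack","drift_14","drift_14_tip","drift_6","drift_20","tea_cup","chasing_hammer","white_bottle"]:
        print(q,[(round(d["score"],2),(np.array(d["box"])*[640,480,640,480]).round().astype(int).tolist()) for d in imaging.look_for(q,p)[:4]] )
E
```

```text
pics
t 0.0 pos [0.1653 0.6021 0.2629] q [ 1.335e-01  9.911e-01 -9.000e-04 -1.000e-04] F [ 0.01 -0.75  0.45] M [-0.02  0.02  0.03] op 1.001
[-1.269  0.69  -0.194  1.566  0.157  0.903 -0.215] [[-0.964  0.265 -0.   ]
 [ 0.265  0.964 -0.002]
 [-0.    -0.002 -1.   ]] 0.025
side 1 cam [-0.009  0.544  0.663]
housing [(0.78, [365, 209, 35, 36]), (0.71, [356, 236, 87, 93])]
fixture [(0.87, [358, 237, 91, 96]), (0.34, [409, 208, 47, 10])]
red_cup []
rack [(0.81, [255, 344, 109, 121])]
drift_14 [(0.89, [227, 337, 18, 60]), (0.85, [254, 324, 19, 57]), (0.79, [279, 301, 17, 55]), (0.78, [279, 373, 18, 60])]
drift_14_tip [(0.69, [278, 371, 23, 59]), (0.63, [251, 321, 15, 56])]
drift_6 [(0.89, [227, 337, 18, 60]), (0.85, [254, 324, 19, 57]), (0.79, [279, 301, 17, 55]), (0.78, [279, 373, 18, 60])]
drift_20 [(0.89, [227, 337, 18, 60]), (0.85, [254, 324, 19, 57]), (0.79, [279, 301, 17, 55]), (0.78, [279, 373, 18, 60])]
tea_cup [(0.77, [174, 323, 45, 44])]
chasing_hammer [(0.54, [408, 207, 48, 11])]
white_bottle [(0.95, [248, 274, 20, 39])]
top 2 cam [0.35  0.026 1.169]
housing [(0.76, [370, 233, 48, 34])]
fixture [(0.67, [369, 237, 75, 73])]
red_cup []
rack [(0.81, [213, 268, 93, 39]), (0.3, [457, 212, 65, 62])]
drift_14 [(0.77, [200, 308, 22, 11]), (0.76, [238, 263, 17, 16]), (0.67, [368, 238, 73, 77]), (0.52, [206, 265, 14, 7])]
drift_14_tip [(0.56, [201, 309, 24, 14]), (0.45, [209, 269, 20, 13])]
drift_6 [(0.77, [200, 308, 22, 11]), (0.76, [238, 263, 17, 16]), (0.67, [368, 238, 73, 77]), (0.52, [206, 265, 14, 7])]
drift_20 [(0.77, [200, 308, 22, 11]), (0.76, [238, 263, 17, 16]), (0.67, [368, 238, 73, 77]), (0.52, [206, 265, 14, 7])]
tea_cup [(0.88, [183, 208, 39, 38]), (0.4, [208, 266, 22, 10])]
chasing_hammer [(0.98, [455, 212, 65, 59]), (0.36, [182, 267, 18, 9])]
white_bottle [(0.82, [260, 198, 17, 18]), (0.36, [181, 267, 19, 13])]
```

View pics/side0.png

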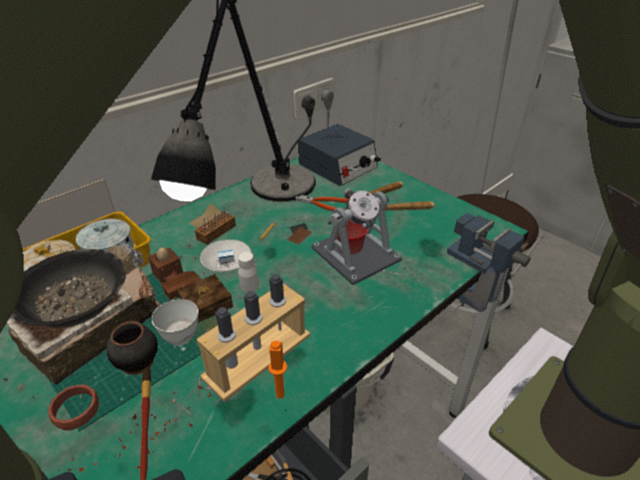

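View pics/top0.png

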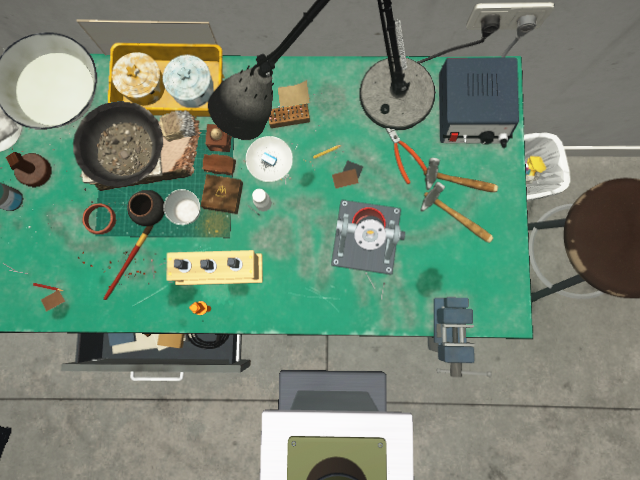

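```bash
python3 - <<'E'
from h import *
a=snap("side");b=snap("top")
save(a,"side_rack",(190,260,320,420),5-0.4*3)
save(b,"top_rack",(160,220,300,330),5)
save(a,"side_h",(290,170,450,300),5-.4)
save(b,"top_h",(310,180,430,290),5)
E
```

```text
(no output)
```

View pics/side_rack.png

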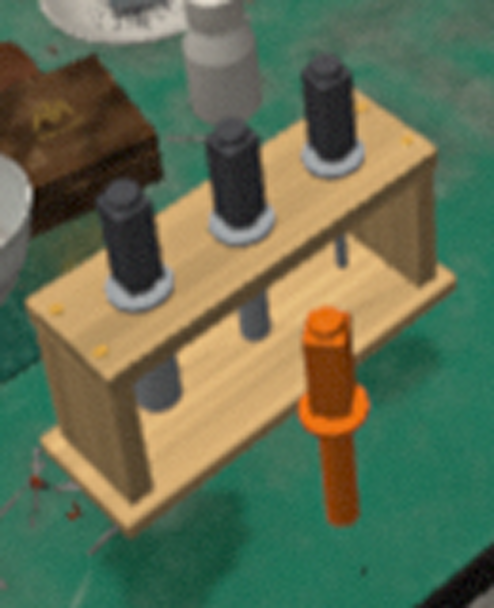

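View pics/top_rack.png

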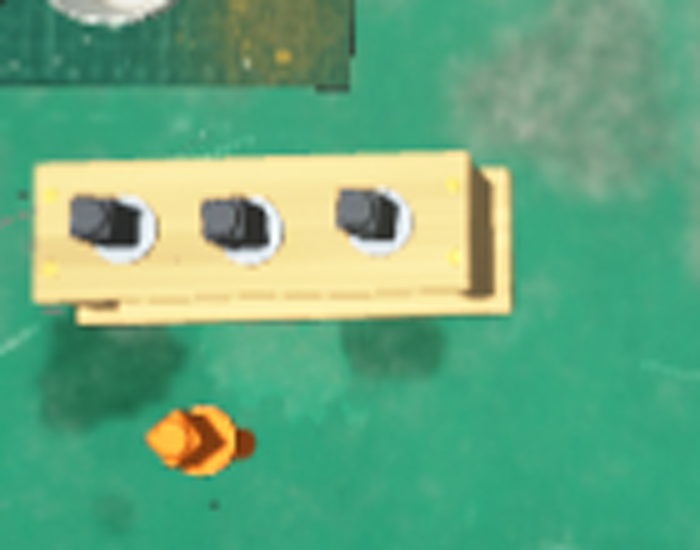

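View pics/side_h.png

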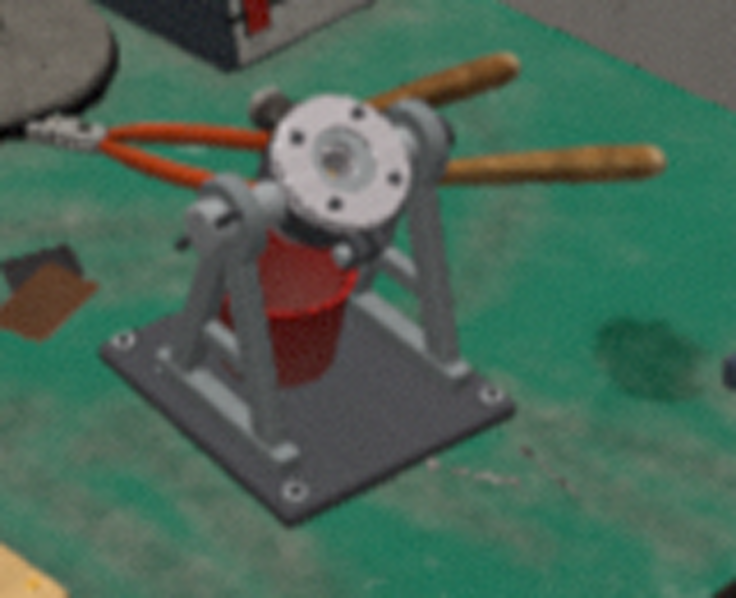

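View pics/top_h.png

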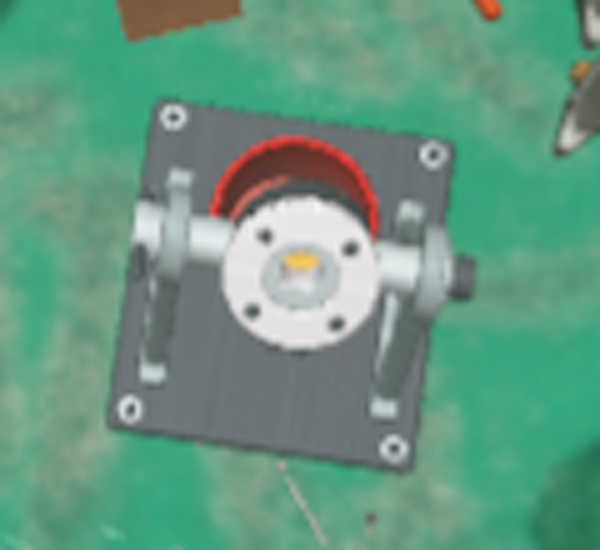

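```bash
python3 - <<'E'
from h import *
print([x for x in dir(r) if x[0]!='_'],[x for x in dir(imaging) if x[0]!='_'])
a=snap("side");b=snap("top")
import pickle; pickle.dump((a,b),open("p0.pkl","wb"))
for p,q in((b,"rack"),(b,"housing"),(b,"red_cup"),(a,"housing"),(a,"rack"),(b,"fixture"),(a,"fixture")):
  d=imaging.pinpoint(q,p); print(q,[(round(x["score"],2),(np.array(x["point"])*[640,480]).round(1)) for x in d[:4]])
# table depth
def cloud(p):
    v,u=np.mgrid[0:480,0:640]; uv=np.c_[u.ravel(),v.ravel()]
    P,d=atdepth(p,uv); return P.reshape(480,640,3),p["depth"]
for p in(a,b):
    P,d=cloud(p); 
    z=P[...,2]; print("table z hist",np.percentile(z[(d>0)&(abs(z)<.02)],[5,50,95]))
P,d=cloud(b)
# rack top
m=(d>0)&(abs(P[...,2]-.096)<.008); m[:, :160]=0;m[:,290:]=0;m[:220]=0;m[300:]=0
q=P[m]; print("racktop",len(q),q.mean(0))
rect=cv2.minAreaRect(q[:,:2].astype(np.float32)*1000); print(rect)
# fixture bolts at z=.010 in top crop px/5+offset
bolts=np.array([[173,117],[433,154],[130,409],[393,448]])/5+[310,180]
print(atz(b,bolts,.010))
sb=np.array([[123,341],[491,395],[293,491]])/4.6+[290,170]
print(atz(a,sb,.010))
# rack collars top: 
col=np.array([[121,228],[246,230],[375,221]])/5+[160,220]; print("collars",atz(b,col,.100))
E
```

```text
['Unreachable', 'finish_job', 'get_state', 'tips_ahead'] ['look_for', 'pinpoint', 'silhouettes', 'snapshot']
rack [(0.98, array([218.4, 270.8]))]
housing [(0.95, array([367.9, 232.9]))]
red_cup [(0.87, array([367. , 224.9]))]
housing [(0.65, array([364.7, 204.2]))]
rack [(0.75, array([256.7, 353.8])), (0.24, array([357.2, 253.5])), (0.24, array([346. , 246.5]))]
fixture [(0.79, array([367.3, 240.1]))]
fixture [(0.79, array([353.5, 253.2]))]
table z hist [-0.00277634  0.00022842  0.01367708]
table z hist [-0.00213627  0.00219172  0.01416122]
racktop 2051 [0.4520761  0.25844549 0.09794622]
((453.400634765625, 260.846923828125), (58.49148178100586, 176.15216064453125), 2.2702696323394775)
[[ 0.60280045 -0.01534016  0.01      ]
 [ 0.58694081 -0.13095081  0.01      ]
 [ 0.47147737  0.0029435   0.01      ]
 [ 0.45557642 -0.11227802  0.01      ]]
[[ 0.60318193 -0.01676358  0.01      ]
 [ 0.45617305 -0.11403405  0.01      ]
 [ 0.47324863  0.00127066  0.01      ]]
collars [[0.45113424 0.31278588 0.1       ]
 [0.45080807 0.26207987 0.1       ]
 [0.45499211 0.20984656 0.1       ]]
```

```bash
python3 - <<'E'
from h import *
import pickle; a,b=pickle.load(open("p0.pkl","rb"))
save(b,"top_m",(350,212,390,252),15)
save(a,"side_m",(344,186,388,226),15)
save(b,"top_r",(190,250,250,285),12); save(a,"side_r",(235,290,275,345),10)
E
```

```text
(no output)
```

View pics/top_m.png

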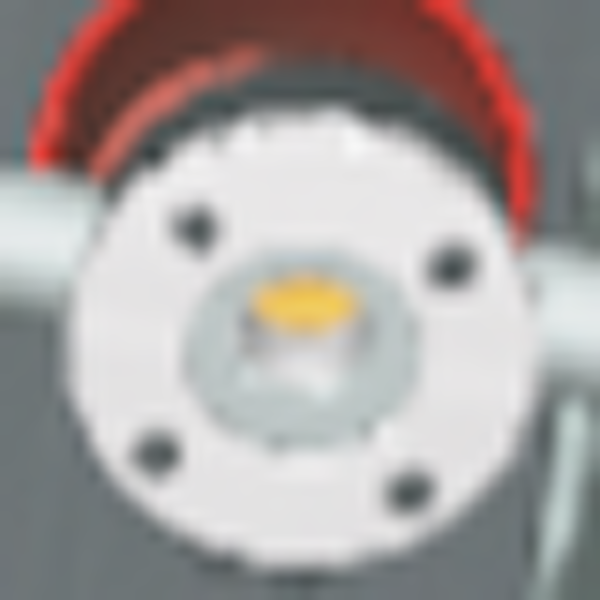

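View pics/side_m.png

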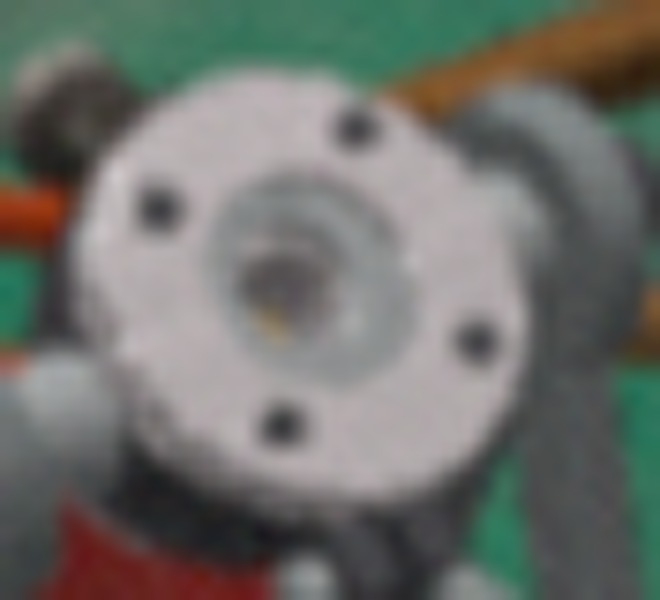

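View pics/top_r.png

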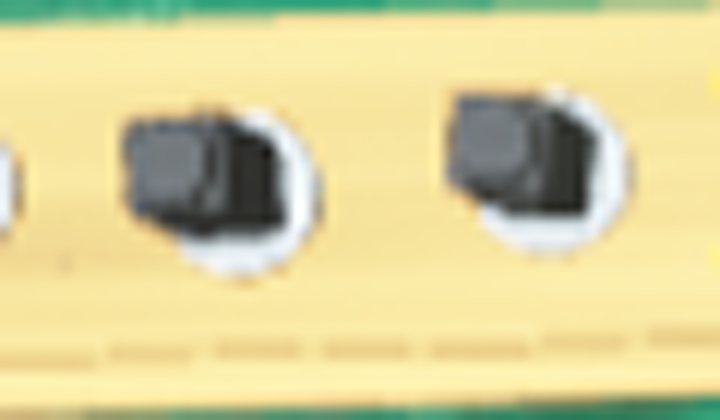

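View pics/side_r.png

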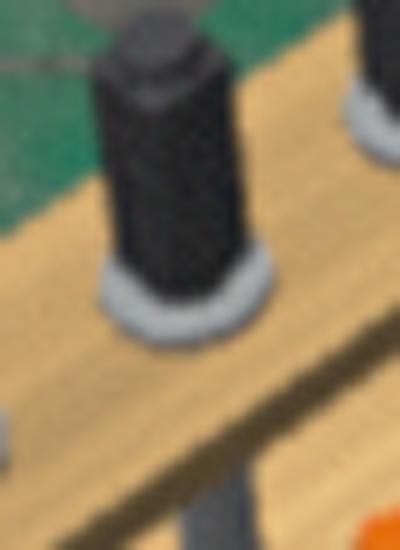

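```bash
cat > fit.py <<'E'
from h import *
import pickle
from scipy.optimize import least_squares
a,b=pickle.load(open("p0.pkl","rb"))
bt=np.array([[194,228],[450,267],[157,452],[409,490]])/15+[350,212]   # top: hole px
bs=np.array([[158,208],[357,128],[476,342],[283,424]])/15+[344,186]
bt-=.5-.5/15; bs-=.5-.5/15
def frame(yaw,tilt):
    # bore z outward: leaning toward -x of fixture
    Ry=R.from_euler('y',-tilt); return R.from_euler('z',yaw)*Ry
# unknown: c(3) each cam shift, yaw, tilt, bolt radius, bolt phase
def model(p,c,yaw,tilt,rad,ph):
    an=ph+np.arange(4)*np.pi/2
    X=np.c_[rad*np.cos(an),rad*np.sin(an),0*an]
    return w2p(p,frame(yaw,tilt).apply(X)+c)
def match(A,B):
    return np.concatenate([ (B-x)[np.argmin(((B-x)**2).sum(1))] for x in A])
def solve(cams,tilt=np.radians(35)):
    def f(v):
        o=[]
        for p,m in cams: o.append(match(m,model(p,np.r_[v[:2],v[2]],v[3],tilt,v[4],v[5])))
        return np.r_[np.concatenate(o),(v[2]-.140)/.0005*.3]
    best=None
    for ph in(np.pi/4,):
        s=least_squares(f,[.505,-.06,.14,np.radians(-8),.022,ph]); 
        print(s.cost,s.x.round(4),np.degrees(s.x[3]),np.degrees(s.x[5]))
    return s.x
if __name__=="__main__":
    solve([(a,bs)]);solve([(b,bt)]);solve([(a,bs),(b,bt)])
E
python3 fit.py
```

```text
0.018909093675811568 [ 0.5109 -0.0619  0.14   -0.154   0.0235  0.7959] -8.825870659524398 45.60412566468451
0.019866422449456553 [ 0.5104 -0.0602  0.14   -0.177   0.0235  0.8222] -10.143690238177127 47.108106216447425
0.2908988416156822 [ 0.5101 -0.0605  0.1407 -0.1539  0.0235  0.7983] -8.818709719439378 45.740623845510285
```

```bash
cat > ov.py <<'E'
from fit import *
def circ(p,c,Rf,rad,z,dx=0,dy=0):
    an=np.linspace(0,2*np.pi,120); X=np.c_[dx+rad*np.cos(an),dy+rad*np.sin(an),0*an+z]
    return w2p(p,Rf.apply(X)+c)
def draw(p,name,box,s,cs):
    im=cv2.resize(p["image"][box[1]:box[3],box[0]:box[2],::-1],None,fx=s,fy=s,interpolation=cv2.INTER_CUBIC)
    for q,col in cs:
        q=((q-[box[0],box[1]]+.5)*s-.5).round().astype(int); cv2.polylines(im,[q.reshape(-1,1,2)],False,col,1)
    cv2.imwrite("pics/"+name+".png",im)
if __name__=="__main__":
    import sys
    dx,dy=float(sys.argv[1]),float(sys.argv[2])
    Rf=frame(np.radians(-8),np.radians(35))
    for p,n,box,c in((b,"top",(350,212,390,252),[.5104,-.0602,.14]),(a,"side",(344,186,388,226),[.5109,-.0619,.14])):
        c=np.array(c)
        draw(p,"ov_"+n+sys.argv[3],box,15,[(circ(p,c,Rf,.031,0),(0,0,255)),(circ(p,c,Rf,.0155,0),(0,255,0)),(circ(p,c,Rf,.0088,-.003,dx,dy),(255,0,255)),(circ(p,c,Rf,.008,-.007),(255,0,0)),(circ(p,c,Rf,.0045,-.026),(0,255,255))])
E
python3 ov.py 0 0 A
```

```text
(no output)
```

View pics/ov_topA.png

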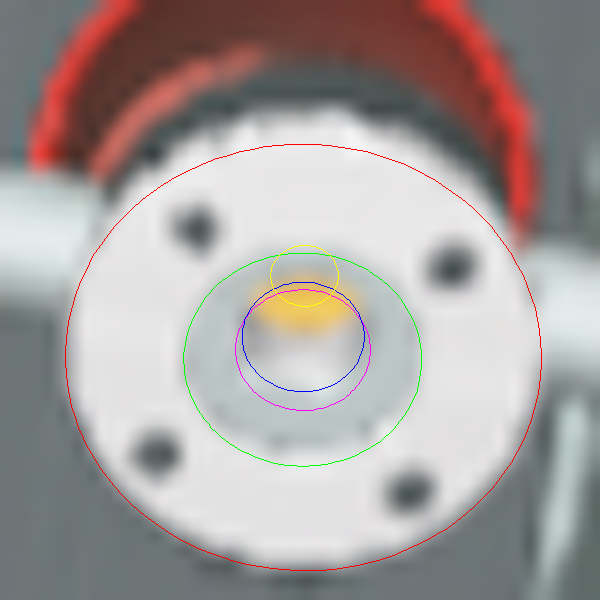

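View pics/ov_sideA.png

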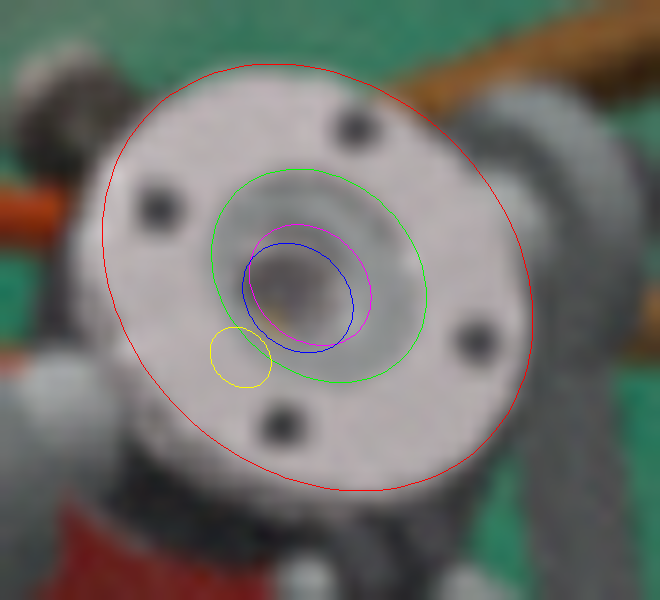

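```bash
python3 - <<'E'
from fit import *
for p,n,bx in((b,"top",(360,226,382,246)),(a,"side",(354,192,376,214))):
    im=p["image"][bx[1]:bx[3],bx[0]:bx[2],::-1].astype(float)
    g=cv2.cvtColor(im.astype(np.uint8),cv2.COLOR_BGR2GRAY).astype(float)
    lo,hi=np.percentile(g,[2,90]); im=np.clip((im-lo)/(hi-lo)*255,0,255).astype(np.uint8)
    cv2.imwrite("pics/enh_"+n+".png",cv2.resize(im,None,fx=28,fy=28,interpolation=cv2.INTER_CUBIC))
E
```

```text
(no output)
```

View pics/enh_top.png

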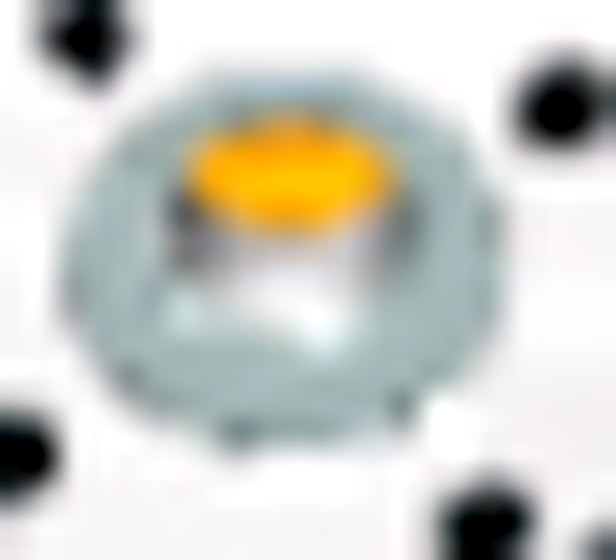

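View pics/enh_side.png

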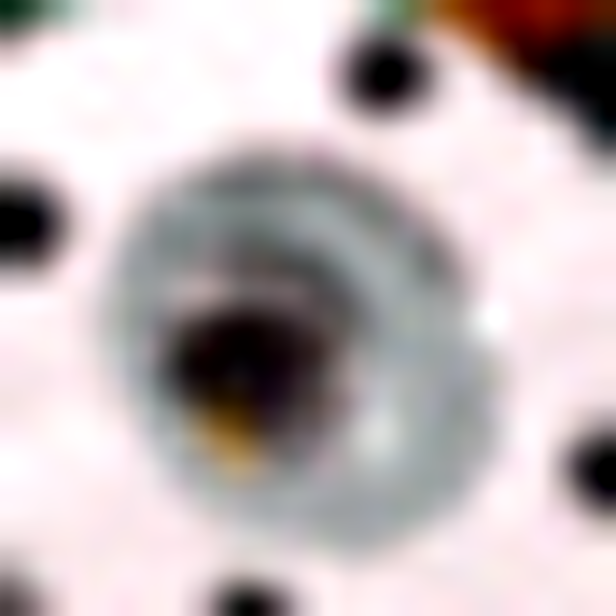

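```bash
python3 ov.py 0.0022 0.0003 B;python3 ov.py 0.0022 0.001 C; cd pics; python3 -c "
import cv2,numpy as np
a=cv2.imread('ov_topB.png');b=cv2.imread('ov_sideB.png')[:600,:600]
cv2.imwrite('B.png',cv2.resize(np.hstack([a,b])[150:450],(1200//3*2,200),interpolation=cv2.INTER_AREA)); cv2.imwrite('B2.png',np.hstack([a[200:500,150:450],b[120:420,150:450]]))"
```

```text
(no output)
```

View pics/B2.png

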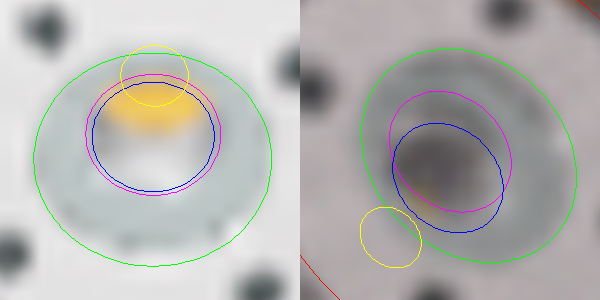

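```bash
cat >> h.py <<'E'
def goal(pos,Rg,s=None):
    s=s or st()
    R0=R.from_quat(s["eef_rot"]); d=R0.inv().apply(np.array(pos)-s["tool_pos"]); w=(R0.inv()*Rg).as_rotvec(degrees=True)
    print("shift",d.round(4),"turn",w.round(2)); return d,w
def down(yaw): # tool y along rotated world y, tool z down
    c,s=np.cos(np.radians(yaw)),np.sin(np.radians(yaw))
    return R.from_matrix(np.array([[-c,-s,0],[-s,c,0],[0,0,-1.]]))
def tilt(yaw=-8,t=35): # tool z = into bore
    Rf=R.from_euler('z',yaw,degrees=True)*R.from_euler('y',-t,degrees=True)
    return Rf*R.from_matrix(np.diag([-1,1,-1.]))
E
python3 - <<'E'
from h import *
goal([.4525,.2615,.24],down(2.2))
E
```

```text
t 1.75 pos [0.1654 0.6027 0.2638] q [0.1335 0.991  0.     0.    ] F [ 0.45  0.53 -0.06] M [ 0.    0.02 -0.04] op 1.0
shift [-0.3672 -0.2531  0.0237] turn [  0.     0.   -17.55]
```

send_rows:
  moves: [-0.034,-0.023,0.002,0,0,-1.6,-0.068,-0.047,0.004,0,0,-3.2,-0.102,-0.07,0.006,0,0,-4.8,-0.136,-0.094,0.009,0,0,-6.4,-0.17,-0.117,0.011,0,0,-8]
  claw: 0.2
  grip_force: 40

```text
clock: 2.17
tool_pos: [0.2993, 0.4433, 0.2527]
eef_rot: [0.063, 0.998, 0.0, 0.0]
contact_force: [1.0, -0.0, -1.0]
opening: 0.646
```

```bash
python3 - <<'E'
from h import *
goal([.4525,.2615,.24],down(2.2))
E
```

```text
t 2.17 pos [0.2993 0.4433 0.2527] q [6.31e-02 9.98e-01 0.00e+00 1.00e-04] F [ 1.05 -0.03 -0.99] M [ 0.01 -0.02  0.05] op 0.646
shift [-0.1749 -0.161   0.0127] turn [ 0.    0.01 -9.44]
```

send_rows:
  moves: [-0.03,-0.028,0.002,0,0,-2,-0.06,-0.055,0.004,0,0,-4,-0.09,-0.083,0.006,0,0,-6,-0.12,-0.11,0.009,0,0,-8,-0.15,-0.138,0.011,0,0,-9.4]

```text
clock: 2.58
tool_pos: [0.4318, 0.286, 0.2418]
eef_rot: [-0.02, 1.0, 0.0, 0.0]
contact_force: [1.1, 1.4, -1.4]
opening: 0.402
```

```bash
python3 - <<'E'
from h import *
goal([.4525,.2615,.21],down(2.2))
a=snap("side");b=snap("top"); save(a,"s1",(190,180,350,420),2.5);save(b,"t1",(130,180,330,330),4)
E
```

```text
t 2.58 pos [0.4318 0.286  0.2418] q [-1.980e-02  9.998e-01  2.000e-04  4.000e-04] F [ 1.06  1.37 -1.37] M [0.02 0.02 0.04] op 0.402
shift [-0.0197 -0.0253  0.0318] turn [0.02 0.04 0.07]
```

View pics/s1.png

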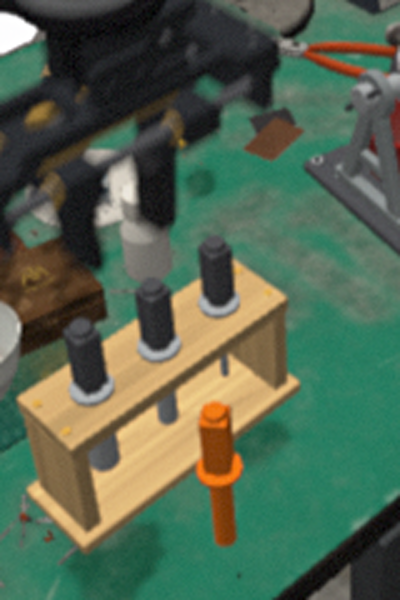

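View pics/t1.png

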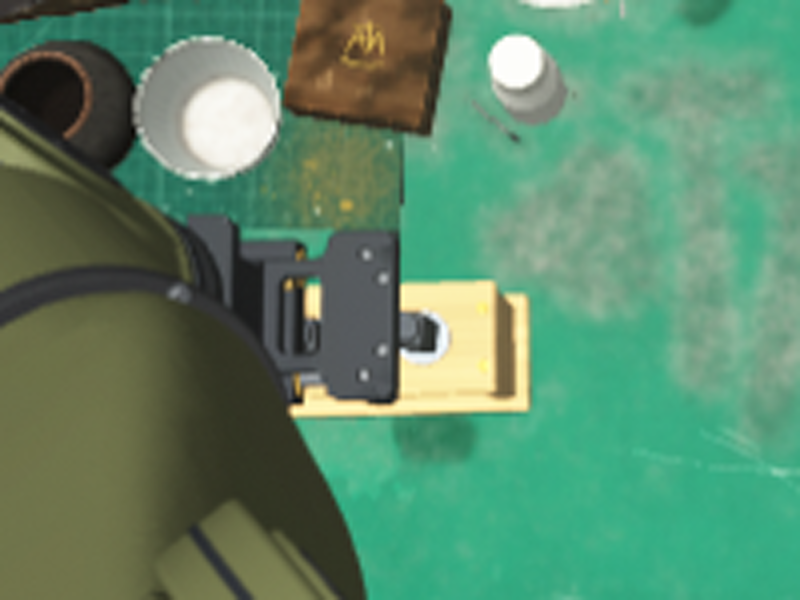

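```bash
python3 - <<'E'
from h import *
import pickle; a,b=pickle.load(open("p0.pkl","rb"))
an=np.linspace(0,2*np.pi,90)
for p,n in((a,"side"),(b,"top")):
    # model extents for collar top circle at guess
    for c in([.4525,.2615],):
        top=w2p(p,np.c_[c[0]+.014*np.cos(an),c[1]+.014*np.sin(an),0*an+.100]); bot=w2p(p,np.c_[c[0]+.014*np.cos(an),c[1]+.014*np.sin(an),0*an+.096])
        A=np.r_[top,bot]; print(n,A.min(0),A.max(0))
        h=w2p(p,[[c[0],c[1],.152]]);print("head",h)
print("obs side: left 235+100/10=245 right 262.2 bottom 324.5 ; head centre ~ 235+15.7,290+3.5?")
print("obs top: right 190+320/12, bottom 250+277/12", 190+320/12,250+277/12, "head",190+172/12,250+162/12)
E
```

```text
side [243.5980279  309.82525768] [261.4925165  324.50234524]
head [[249.45411752 292.58690877]]
top [202.61545059 258.31640826] [216.82006792 272.22085595]
head [[203.70738994 262.53546561]]
obs side: left 235+100/10=245 right 262.2 bottom 324.5 ; head centre ~ 235+15.7,290+3.5?
obs top: right 190+320/12, bottom 250+277/12 216.66666666666666 273.0833333333333 head 204.33333333333334 263.5
```

send_rows:
  moves: [-0.008,-0.012,0.005,0,0,0,-0.0197,-0.025,0.015,0,0,0,-0.0197,-0.025,0.03,0,0,0,-0.0197,-0.025,0.035,0,0,0,-0.0197,-0.025,0.035,0,0,0]

```text
clock: 3.1
tool_pos: [0.4555, 0.2547, 0.2053]
eef_rot: [-0.012, 1.0, -0.003, -0.0]
contact_force: [-0.1, 0.4, 1.2]
opening: 0.394
```

```bash
python3 - <<'E'
from h import *
goal([.4515,.261,.132],down(2.2))
a=snap("side");b=snap("top"); save(a,"s2",(190,180,350,420),2.5);save(b,"t2",(130,180,330,330),4)
E
```

```text
t 3.1 pos [0.4555 0.2547 0.2053] q [-0.0124  0.9999 -0.0033 -0.    ] F [-0.14  0.36  1.2 ] M [0.07 0.04 0.01] op 0.394
shift [0.0038 0.0069 0.0733] turn [-0.38 -0.01 -0.78]
```

View pics/s2.png

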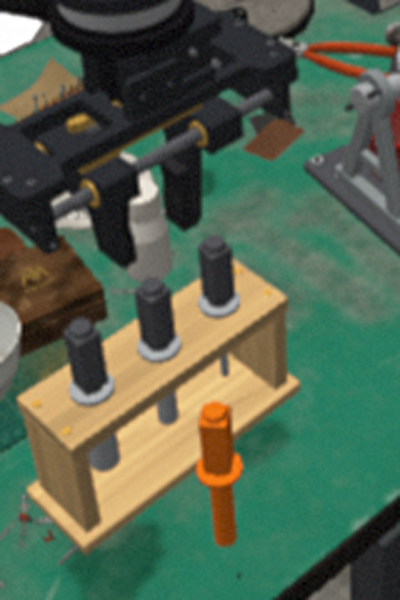

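send_rows:
  moves: [0.002,0.003,0,0,0,-0.4,0.0038,0.0068,0,0,0,-0.8,0.0038,0.0068,0.005,-0.4,0,-0.8,0.0038,0.0068,0.01,-0.4,0,-0.8,0.0038,0.0068,0.01,-0.4,0,-0.8]

```text
clock: 3.62
tool_pos: [0.4514, 0.2619, 0.1956]
eef_rot: [-0.02, 1.0, 0.0, 0.0]
contact_force: [-0.1, 0.2, 0.4]
opening: 0.401
```

```bash
python3 - <<'E'
from h import *
goal([.4515,.261,.132],down(2.2))
b=snap("top");goal([.4515,.261,.132],down(2.2));save(b,"t2",(130,180,330,330),4)
E
```

```text
t 3.62 pos [0.4514 0.2619 0.1956] q [-2.000e-02  9.998e-01  4.000e-04  3.000e-04] F [-0.07  0.17  0.38] M [-0.   -0.03 -0.02] op 0.401
shift [-0.     -0.001   0.0636] turn [0.05 0.03 0.09]
t 3.67 pos [0.4516 0.2619 0.1959] q [-1.990e-02  9.998e-01  5.000e-04  4.000e-04] F [-0.18 -0.21 -0.41] M [-0.01 -0.06  0.01] op 0.4
shift [ 0.0002 -0.001   0.0639] turn [0.05 0.05 0.08]
```

View pics/t2.png

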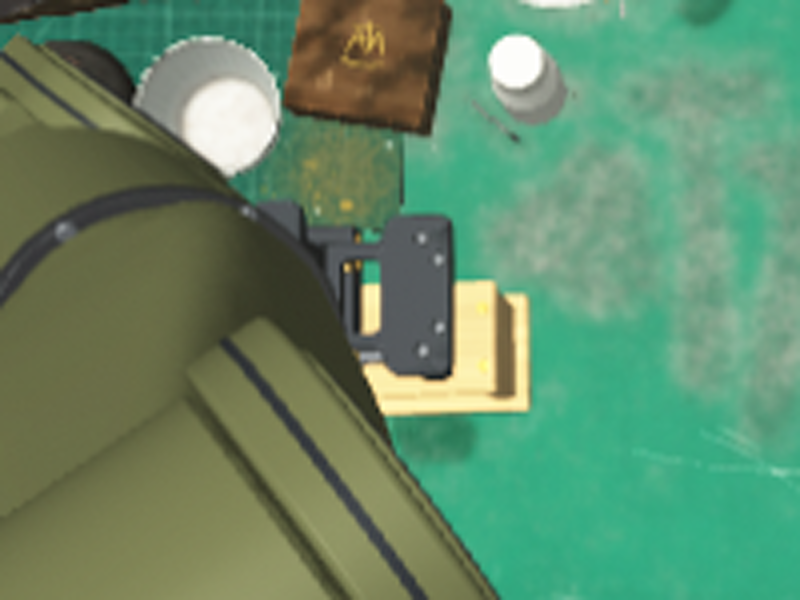

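send_rows:
  moves: [0,-0.001,0.006,0,0,0,0,-0.001,0.013,0,0,0,0,-0.001,0.02,0,0,0,0,-0.001,0.026,0,0,0,0,-0.001,0.03,0,0,0]

```text
clock: 4.08
tool_pos: [0.4513, 0.2607, 0.1648]
eef_rot: [-0.02, 1.0, 0.0, -0.0]
contact_force: [-0.3, 0.6, -0.5]
opening: 0.397
```

```bash
python3 - <<'E'
from h import *
a=snap("side");save(a,"s3",(190,240,310,400),4);goal([.4515,.261,.132],down(2.2))
E
```

```text
t 4.13 pos [0.4511 0.2606 0.1644] q [-2.000e-02  9.998e-01 -1.000e-04 -5.000e-04] F [ 0.58 -0.52 -0.64] M [ 0.02 -0.02  0.02] op 0.402
shift [-0.0004  0.0004  0.0324] turn [-0.01 -0.06  0.09]
```

View pics/s3.png

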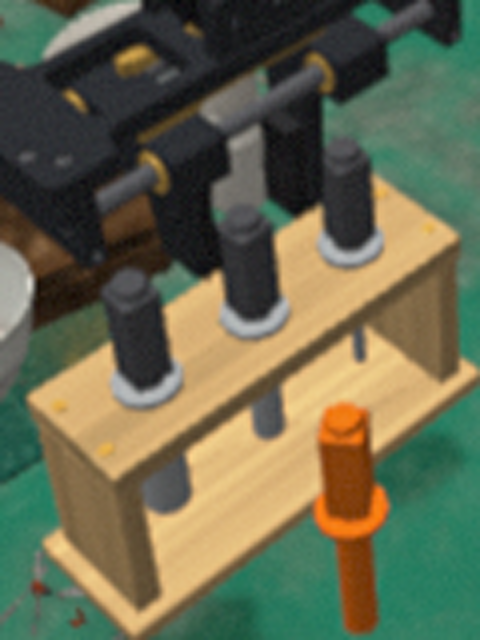

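```bash
python3 - <<'E'
from h import *
import pickle; a,b=pickle.load(open("p0.pkl","rb"))
for dy in(.0265,-.0265):
  print((w2p(a,[[.4511-.009,.2606+dy,.139],[.4511+.009,.2606+dy,.139]])-[190,240])*4)
print((w2p(a,[[.4511,.2606,.152]])-[190,240])*4)
E
```

```text
[[202.34835354 282.07215171]
 [174.49319466 257.04984858]]
[[313.74144621 214.43107027]
 [285.44845432 191.27062289]]
[[241.9303968  211.08470057]]
```

send_rows:
  moves: [0,0,0.008,0,0,0,0,0,0.016,0,0,0,0,0,0.024,0,0,0,0,0,0.032,0,0,0,0,0,0.032,0,0,0]

```text
clock: 4.55
tool_pos: [0.4503, 0.2601, 0.1307]
eef_rot: [-0.02, 1.0, -0.001, -0.002]
contact_force: [-0.3, -0.2, -0.3]
opening: 0.399
```

send_rows:
  moves: [0,0,0,0,0,0,0,0,0,0,0,0,0,0,0,0,0,0,0,0,0,0,0,0,0,0,0,0,0,0]
  claw: 1
  grip_force: 40

```text
clock: 4.97
tool_pos: [0.4504, 0.26, 0.1309]
eef_rot: [-0.02, 1.0, -0.001, -0.002]
contact_force: [1.0, -0.1, 0.0]
opening: 0.189
```

```bash
python3 - <<'E'
from h import *
a=snap("side");save(a,"s4",(190,240,310,400),4);goal([.4515,.261,.132],down(2.2))
E
```

```text
t 5.02 pos [0.4503 0.26   0.1309] q [-2.000e-02  9.998e-01 -9.000e-04 -1.500e-03] F [-0.39  0.79 -0.93] M [ 0.03  0.01 -0.03] op 0.189
shift [-0.0012  0.0009 -0.0011] turn [-0.1  -0.18  0.1 ]
```

View pics/s4.png

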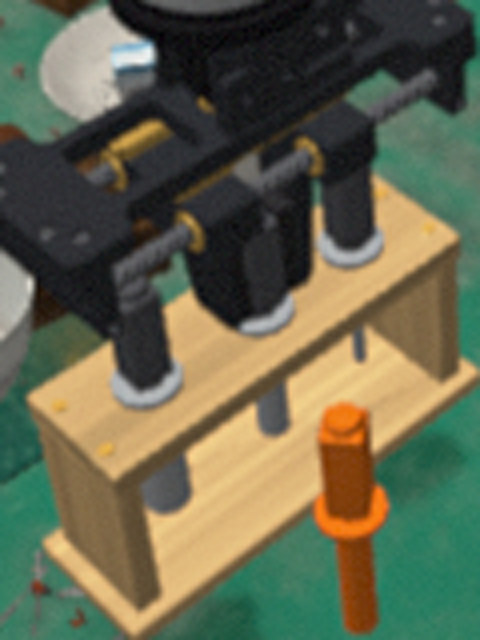

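send_rows:
  moves: [0,0,-0.01,0,0,0,0,0,-0.03,0,0,0,0,0,-0.06,0,0,0,0,0,-0.09,0,0,0,0,0,-0.12,0,0,0]

```text
clock: 5.43
tool_pos: [0.4503, 0.2599, 0.2529]
eef_rot: [-0.02, 1.0, -0.001, -0.002]
contact_force: [0.4, 0.6, -1.1]
opening: 0.191
```

send_rows:
  moves: [0,0,-0.02,0,0,0,0,0,-0.04,0,0,0,0,-0.01,-0.045,0,0,0,0,-0.03,-0.045,0,0,0,0,-0.06,-0.045,0,0,0]

```text
clock: 5.85
tool_pos: [0.4524, 0.2012, 0.2984]
eef_rot: [-0.022, 1.0, 0.0, -0.001]
contact_force: [0.9, -0.2, -0.8]
opening: 0.19
```

```bash
python3 - <<'E'
from h import *
ax=R.from_euler('z',-8,degrees=True)*R.from_euler('y',-35,degrees=True); ax=ax.apply([0,0,1]); print(ax)
c=np.array([.5106,-.0615,.14])
a=snap("side");save(a,"s5",(190,100,430,400),2);goal(c+ax*.150,tilt())
E
```

```text
[-0.56799443  0.07982641  0.81915204]
t 5.9 pos [0.4526 0.1911 0.2973] q [-0.0173  0.9998 -0.0051 -0.0028] F [-0.42 -5.91 -2.55] M [-0.59  0.07  0.04] op 0.188
shift [ 0.0352 -0.2392  0.0371] turn [  2.46 -35.2    9.85]
```

View pics/s5.png

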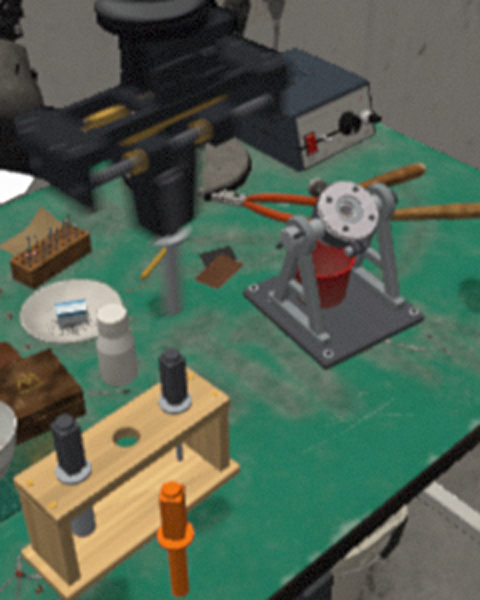

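send_rows:
  moves: [0.004,-0.025,0,0.2,-3.5,1,0.007,-0.05,0,0.5,-7,2,0.011,-0.075,0,0.7,-10.5,3,0.014,-0.1,0,1,-14,4,0.018,-0.12,0,1.2,-17.5,5]

```text
clock: 6.32
tool_pos: [0.4373, 0.0675, 0.2984]
eef_rot: [0.027, 0.988, -0.013, 0.15]
contact_force: [0.5, 0.0, -2.5]
opening: 0.184
```

```bash
python3 - <<'E'
from h import *
ax=R.from_euler('z',-8,degrees=True)*R.from_euler('y',-35,degrees=True); ax=ax.apply([0,0,1]); print(ax)
c=np.array([.5106,-.0615,.14])
goal(c+ax*.150,tilt())
E
```

```text
[-0.56799443  0.07982641  0.81915204]
t 6.32 pos [0.4373 0.0675 0.2984] q [ 0.0273  0.9882 -0.0135  0.15  ] F [ 0.49  0.02 -2.54] M [-0.09  0.29  0.02] op 0.184
shift [ 0.016  -0.1168  0.0345] turn [  1.12 -17.66   4.67]
```

send_rows:
  moves: [0.004,-0.026,0.005,0.2,-4,1,0.008,-0.055,0.01,0.5,-8,2,0.012,-0.085,0.018,0.8,-12,3.3,0.016,-0.11,0.026,1.1,-16,4.4,0.016,-0.117,0.0345,1.1,-17.7,4.7]

```text
clock: 6.73
tool_pos: [0.4197, -0.008, 0.2778]
eef_rot: [0.049, 0.979, -0.057, 0.191]
contact_force: [0.3, -1.4, -2.1]
opening: 0.189
```

send_rows:
  moves: [0,0,0,0,0,0,0,0,0,0,0,0,0,0,0,0,0,0,0,0,0,0,0,0,0,0,0,0,0,0]

```text
clock: 7.15
tool_pos: [0.4202, -0.0073, 0.2781]
eef_rot: [0.048, 0.979, -0.057, 0.191]
contact_force: [0.3, 0.3, -1.8]
opening: 0.188
```

```bash
python3 - <<'E'
from h import *
import pickle
ax=R.from_euler('z',-8,degrees=True)*R.from_euler('y',-35,degrees=True); ax=ax.apply([0,0,1])
c=np.array([.5106,-.0615,.14])
goal(c+ax*.150,tilt())
a=snap("side");b=snap("top");pickle.dump((a,b,r.get_state()),open("p1.pkl","wb"))
save(a,"s6",(290,110,430,250),4.2);save(b,"t6",(310,150,430,290),4.2)
E
```

```text
t 7.15 pos [ 0.4202 -0.0073  0.2781] q [ 0.0484  0.9787 -0.0569  0.1911] F [ 0.29  0.27 -1.82] M [0.18 0.44 0.02] op 0.188
shift [-0.0021 -0.0398  0.0214] turn [ -4.06 -12.52   3.69]
```

View pics/s6.png

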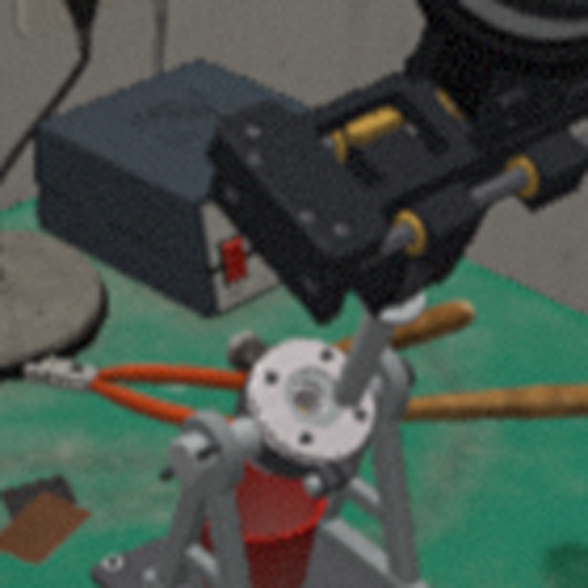

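View pics/t6.png

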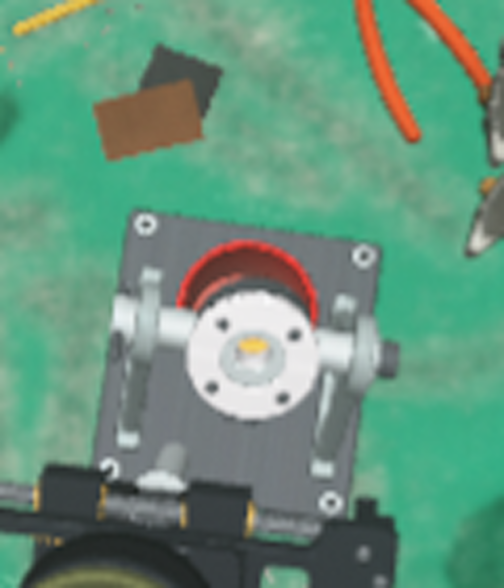

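```bash
python3 - <<'E'
from h import *
s=r.get_state(); print(np.round(s["q"],3)); print(np.round(s["qd"],3))
lo=[-3.01,-.46,-1.47,.13,-1,.04,-2.66];hi=[3.01,2.08,1.51,2.56,4.14,2.09,2.66]
print(np.round(s["q"]-np.array(lo),2),np.round(np.array(hi)-s["q"],2))
E
```

```text
[-0.163  0.338 -0.12   2.444  1.479  0.266 -0.228]
[ 0.002  0.    -0.002  0.004  0.007  0.002 -0.006]
[2.85 0.8  1.35 2.31 2.48 0.23 2.43] [3.17 1.74 1.63 0.12 2.66 1.82 2.89]
```

```bash
cat >> h.py <<'E'
import json
AX=(R.from_euler('z',-8,degrees=True)*R.from_euler('y',-35,degrees=True))
C=np.array([.5106,-.0615,.14])
def tipinfo(s=None,L=.105):
    s=s or st(); R0=R.from_quat(s["eef_rot"]); t=s["tool_pos"]+R0.apply([0,0,L])
    print("q",np.round(s["q"],3),"| tip",t.round(4),"in housing mm",(AX.inv().apply(t-C)*1000).round(1),"tool z in housing deg",np.degrees(AX.inv().apply(R0.apply([0,0,1]))).round(1))
    open("log.jsonl","a").write(json.dumps([list(map(float,s["q"])),list(map(float,s["tool_pos"])),list(map(float,s["eef_rot"]))])+"\n")
    return s
E
python3 - <<'E'
from h import *
s=tipinfo()
goal(C+AX.apply([0,0,.150]),tilt())
E
```

```text
t 7.25 pos [ 0.4201 -0.0074  0.278 ] q [ 0.0483  0.9787 -0.057   0.191 ] F [-0.38  0.09 -1.99] M [ 0.17  0.51 -0.02] op 0.185
q [-0.163  0.338 -0.12   2.444  1.479  0.266 -0.228] | tip [ 0.4588 -0.0211  0.1814] in housing mm [-22.9  32.8  66.6] tool z in housing deg [-12.3  -4.4 -55.8]
t 7.25 pos [ 0.4201 -0.0074  0.278 ] q [ 0.0483  0.9787 -0.057   0.191 ] F [-0.38  0.09 -1.99] M [ 0.17  0.51 -0.02] op 0.185
shift [-0.0022 -0.0396  0.0214] turn [ -4.08 -12.53   3.7 ]
```

Continue to the same goal, in slow even rows, without the advance along the bore.

send_rows:
  moves: [0,-0.008,0.002,-0.8,-2.5,0.7,-0.001,-0.016,0.004,-1.6,-5,1.5,-0.001,-0.024,0.006,-2.4,-7.5,2.2,-0.002,-0.032,0.008,-3.2,-10,3,-0.002,-0.04,0.01,-4,-12.5,3.7]

```text
clock: 7.67
tool_pos: [0.4218, -0.0314, 0.2605]
eef_rot: [0.048, 0.969, -0.05, 0.239]
contact_force: [-0.5, 0.1, -4.1]
opening: 0.193
```

```bash
python3 - <<'E'
from h import *
s=tipinfo()
goal(C+AX.apply([0,0,.150]),tilt())
E
```

```text
t 7.67 pos [ 0.4218 -0.0314  0.2605] q [ 0.0478  0.9687 -0.0502  0.2385] F [-0.47  0.06 -4.08] M [0.22 0.69 0.01] op 0.193
q [ 0.328  0.461 -0.758  2.541  1.894  0.6   -0.657] | tip [ 0.4698 -0.044   0.1679] in housing mm [-19.1  11.6  47.4] tool z in housing deg [ -6.9  -3.2 -56.8]
t 7.67 pos [ 0.4218 -0.0314  0.2605] q [ 0.0478  0.9687 -0.0502  0.2385] F [-0.47  0.06 -4.08] M [0.22 0.69 0.01] op 0.193
shift [-0.0056 -0.0177  0.0017] turn [-2.97 -7.03  3.33]
```

```bash
cat > kin.py <<'E'
from h import *
import itertools, pickle
from scipy.optimize import least_squares
S=[json.loads(l) for l in open("log.jsonl")]
S=[([-1.269,.6895,-.1945,1.5657,.157,.9025,-.215],[.1653,.6025,.2635],[.1335,.991,0,0])]+S[1:]
def fk(q,v,sg):
    # v: h, L1,a, L2, aw, d, yaw0, yaw7 ; 
    h,L1,a,L2,b_,d,y0,y7,x0=v
    Z=lambda t:R.from_euler('z',t); Y=lambda t:R.from_euler('y',t)
    Q=Z(y0+sg[0]*q[0]); p=np.array([0,0,h]); 
    Q=Q*Y(sg[1]*q[1]); Q=Q*Z(sg[2]*q[2]); p=p+Q.apply([a,0,L1])
    Q=Q*Y(sg[3]*q[3]); Q=Q*Z(sg[4]*q[4]); p=p+Q.apply([x0,0,L2])
    Q=Q*Y(sg[5]*q[5]); p=p+Q.apply([b_,0,0]);Q=Q*Z(sg[6]*q[6]+y7); p=p+Q.apply([0,0,d])
    return p,Q
def res(v,sg,S):
    o=[]
    for q,p,e in S:
        pp,Q=fk(q,v,sg); o+=list((pp-p)*1000)+list(((Q.inv()*R.from_quat(e)).as_rotvec(degrees=True)))
    return np.array(o)
if __name__=="__main__":
    out=[]
    for z in itertools.product([1,-1],repeat=4):
      for y in ([1,1,1],[1,-1,1],[1,-1,-1],[1,1,-1]):
       sg=[z[0],y[0],z[1],y[1],z[2],y[2],z[3]]
       for y0 in(0,np.pi):
        for y7 in(0,np.pi/2,np.pi,-np.pi/2):
          try:s=least_squares(res,[.3,.35,0,.35,0,.25,y0,y7,0],args=(sg,S),max_nfev=60,loss='soft_l1')
          except Exception as ex: continue
          out.append((s.cost,sg,s.x))
    out.sort(key=lambda t:t[0])
    for c,sg,x in out[:6]: print(round(c,2),sg,x.round(4))
    pickle.dump(out[0],open("kin.pkl","wb"))
E
python3 kin.py
```

```text
0.0 [-1, 1, -1, 1, -1, 1, -1] [-7.1450e-01  8.5070e-01  2.1440e-01  2.6980e-01  5.7190e-01 -2.7030e-01
  1.0000e-04  1.5707e+00 -4.4880e-01]
0.0 [-1, 1, -1, 1, -1, 1, -1] [-1.8734e+00  8.5090e-01  6.9490e-01  7.6460e-01  1.4503e+00 -1.8914e+00
  1.0000e-04  1.5707e+00 -6.3210e-01]
0.0 [-1, 1, -1, 1, -1, 1, -1] [-6.8030e-01  8.5070e-01  2.0030e-01  2.5520e-01  5.4590e-01 -2.2250e-01
  1.0000e-04  1.5707e+00 -4.4340e-01]
0.0 [-1, 1, -1, 1, -1, 1, -1] [-1.8180e+00  8.5090e-01  6.7190e-01  7.4100e-01  1.4083e+00 -1.8140e+00
  1.0000e-04  1.5707e+00 -6.2330e-01]
48.63 [-1, 1, -1, 1, -1, 1, 1] [-2.4287  0.8871  0.8973  0.9286  1.8386 -2.5487  0.0094  2.457  -0.7569]
48.63 [-1, 1, -1, 1, -1, 1, 1] [-1.6944  0.887   0.5929  0.6151  1.282  -1.5216  0.0094 -3.8262 -0.6408]
```

```bash
python3 - <<'E'
from kin import *
S=[([-1.269,.6895,-.1945,1.5657,.157,.9025,-.215],[.1653,.6025,.2635],[.1335,.991,0,0])]+[json.loads(l) for l in open("log.jsonl")]
sg=[-1,1,-1,1,-1,1,-1]
pri=np.array([.3,.35,0,.35,0,.25,0,1.5708,0]); w=np.array([.1,.1,.03,.1,.03,.1,9,9,.03])
for w_ in(1,.1):
  f=lambda v:np.r_[res(v,sg,S),w_*(v-pri)/w]
  s=least_squares(f,pri); print(s.cost,s.x.round(4)); print(res(s.x,sg,S).reshape(-1,6).round(2))
E
```

```text
31.354323933680792 [ 0.4376  0.5516 -0.0283  0.3698 -0.0268  0.3677 -0.0781  1.4978  0.0252]
[[ 1.16 -0.05  0.49 -0.04 -0.01 -0.31]
 [-4.5  -0.13 -1.46 -1.68 -0.48  0.07]
 [ 4.13  1.8   0.96 -2.08 -0.41  0.24]]
26.04386963491782 [ 0.4577  0.5478 -0.034   0.3709 -0.0354  0.3841 -0.0791  1.4969  0.0295]
[[ 1.14 -0.16  0.79 -0.04 -0.01 -0.31]
 [-4.46 -0.03 -0.99 -1.7  -0.49  0.07]
 [ 4.28  1.72  0.2  -2.1  -0.41  0.24]]
```

```bash
python3 - <<'E'
from kin import *
S=[([-1.269,.6895,-.1945,1.5657,.157,.9025,-.215],[.1653,.6025,.2635],[.1335,.991,0,0])]+[json.loads(l) for l in open("log.jsonl")]
sg=[-1,1,-1,1,-1,1,-1]
for v in ([.0,0,0,0,0,0,0,1.5708,0],[0]*6+[0,1.5707,0]):
    print(res(np.array(v),sg,S).reshape(-1,6)[:,3:].round(3))
for l in S: print(np.round(l[0],3),np.round(l[2],4))
E
python3 - <<'E'
import sys; sys.path.insert(0,'.')
import os; os.chdir('.')
from h import *
tipinfo()
E
```

```text
[[-0.044 -0.008 -0.016]
 [ 0.    -0.    -0.   ]
 [ 0.    -0.    -0.   ]]
[[-0.044 -0.008 -0.01 ]
 [ 0.    -0.     0.006]
 [ 0.    -0.     0.006]]
[-1.269  0.69  -0.194  1.566  0.157  0.902 -0.215] [0.1335 0.991  0.     0.    ]
[-0.163  0.338 -0.12   2.444  1.479  0.266 -0.228] [ 0.0483  0.9787 -0.057   0.191 ]
[ 0.328  0.461 -0.758  2.541  1.894  0.6   -0.657] [ 0.0478  0.9687 -0.0502  0.2385]
t 7.67 pos [ 0.4218 -0.0314  0.2605] q [ 0.0478  0.9687 -0.0502  0.2385] F [-0.47  0.06 -4.08] M [0.22 0.69 0.01] op 0.193
q [ 0.328  0.461 -0.758  2.541  1.894  0.6   -0.657] | tip [ 0.4698 -0.044   0.1679] in housing mm [-19.1  11.6  47.4] tool z in housing deg [ -6.9  -3.2 -56.8]
```

```bash
cat > kin.py <<'E'
from h import *
sg=np.array([-1,1,-1,1,-1,1,-1])
Z=lambda t:R.from_euler('z',t); Y=lambda t:R.from_euler('y',t)
def rots(q):
    q=np.array(q)*sg
    A=Z(q[0])*Y(q[1]); A3=A*Z(q[2]); A4=A3*Y(q[3]); A5=A4*Z(q[4]); A6=A5*Y(q[5]); A7=A6*Z(q[6]+np.pi/2)
    return A3,A4,A6,A7
def rows(q):
    A3,A4,A6,A7=[x.as_matrix() for x in rots(q)]
    # unknown: h, a3,L1, a4,L2, b6, d
    return np.c_[[0,0,1.],A3[:,0],A3[:,2],A4[:,0],A4[:,2],A6[:,0],A6[:,2]]
def solve(S,lam=1e-4,pri=None):
    M=np.vstack([rows(q) for q,p,e in S]); y=np.concatenate([p for q,p,e in S])
    pri=np.array([.3,0.0,.35,0,.35,0,.25]) if pri is None else np.array(pri)
    D=np.diag([.3,1,.3,1,.3,1,.3])*lam
    x=np.linalg.lstsq(np.vstack([M,D]),np.r_[y,D@pri],rcond=None)[0]
    print(x.round(4),"res mm",((M@x-y)*1000).round(2)); return x
def load(): return [json.loads(l) for l in open("log.jsonl")]
if __name__=="__main__":
    S=[([-1.269,.6895,-.1945,1.5657,.157,.9025,-.215],[.1653,.6025,.2635],[.1335,.991,0,0])]+load()
    for l in(1e-2,1e-3,1e-4): solve(S,l)
    solve(S,1e-2,[.267,.0525,.293,-.0775,.3425,.076,.25])
E
python3 kin.py
```

```text
[-0.3732  0.0869  0.682  -0.0923  0.3098  0.1743 -0.2868] res mm [-11.71   4.01   1.59 -21.35  -2.32   1.36   9.23   2.62  -1.47   9.23
   2.62  -1.47]
[-0.3822  0.0888  0.6827 -0.0935  0.3089  0.1763 -0.2949] res mm [-11.41   3.98   1.54 -21.44  -2.46   1.48   9.26   2.71  -1.51   9.26
   2.71  -1.51]
[-0.3823  0.0888  0.6827 -0.0935  0.3089  0.1763 -0.295 ] res mm [-11.41   3.98   1.54 -21.44  -2.46   1.48   9.26   2.71  -1.51   9.26
   2.71  -1.51]
[-0.3752  0.0873  0.6821 -0.0926  0.3096  0.1748 -0.2886] res mm [-11.64   4.     1.59 -21.36  -2.35   1.38   9.24   2.64  -1.48   9.24
   2.64  -1.48]
```

send_rows:
  moves: [-0.01,0,-0.003,0,0,0,-0.02,0,-0.006,0,0,0,-0.03,0,-0.009,0,0,0,-0.04,0,-0.012,0,0,0,-0.04,0,-0.012,0,0,0]

```text
clock: 8.08
tool_pos: [0.4536, -0.0325, 0.2912]
eef_rot: [0.049, 0.968, -0.05, 0.24]
contact_force: [0.5, -0.7, -1.3]
opening: 0.19
```

```bash
python3 - <<'E'
from h import *
tipinfo()
import kin
E
```

```text
t 8.08 pos [ 0.4536 -0.0325  0.2912] q [ 0.0486  0.9682 -0.05    0.2404] F [ 0.53 -0.75 -1.34] M [0.15 0.55 0.04] op 0.19
q [ 0.299  0.383 -0.638  2.415  1.677  0.46  -0.363] | tip [ 0.502  -0.0452  0.1989] in housing mm [25.  15.  54.4] tool z in housing deg [ -6.7  -3.1 -56.8]
```

send_rows:
  moves: [0,0,-0.01,-0.6,-1.4,0.7,0,-0.003,-0.02,-1.2,-2.8,1.4,0,-0.006,-0.03,-1.8,-4.2,2.1,0,-0.01,-0.04,-2.4,-5.6,2.8,0,-0.015,-0.05,-3,-7,3.3]

```text
clock: 8.5
tool_pos: [0.4279, -0.0409, 0.3361]
eef_rot: [0.067, 0.951, -0.02, 0.301]
contact_force: [0.3, -0.4, -1.7]
opening: 0.194
```

```bash
python3 - <<'E'
from h import *
tipinfo()
E
cat > kin2.py <<'E'
from kin import *
import itertools
def rows2(q,names):
    q=np.array(q)*sg
    A1=Z(q[0]);A2=A1*Y(q[1]); A3=A2*Z(q[2]); A4=A3*Y(q[3]); A5=A4*Z(q[4]); A6=A5*Y(q[5]); A7=A6*Z(q[6]+np.pi/2)
    D={"W":R.identity(),"1":A1,"2":A2,"3":A3,"4":A4,"5":A5,"6":A6,"7":A7}
    return np.stack([D[n[0]].as_matrix()[:,"xyz".index(n[1])] for n in names],1)
def solve2(S,names,lam=1e-4,show=True):
    M=np.vstack([rows2(q,names) for q,p,e in S]); y=np.concatenate([p for q,p,e in S])
    x=np.linalg.lstsq(np.vstack([M,lam*np.eye(len(names))]),np.r_[y,np.zeros(len(names))],rcond=None)[0]
    rr=(M@x-y)*1000
    if show: print(dict(zip(names,x.round(4))),"rms",np.sqrt((rr**2).mean()).round(3),np.linalg.svd(M)[1].round(3)[-3:])
    return x,rr
def S_(): 
    S=[([-1.269,.6895,-.1945,1.5657,.157,.9025,-.215],[.1653,.6025,.2635],[.1335,.991,0,0])]; seen=set()
    for l in load():
        k=tuple(np.round(l[0],3))
        if k in seen: continue
        seen.add(k); S.append(l)
    return S
if __name__=="__main__":
    S=S_(); print(len(S))
    base=["Wz","3z","5z","7z"]
    for ex in ([],["3x","4x"],["6x"],["3x","4x","6x"],["1x","6x"],["1y","3y","5y"],["2y","4y","6y"],["3x","4x","6x","1x"],["3y","6y"],["3x","6x"],["7x","7y"],["Wx","Wy"]):
        solve2(S,base+ex)
E
python3 kin2.py
```

```text
t 8.5 pos [ 0.4279 -0.0409  0.3361] q [ 0.0665  0.9509 -0.0201  0.3014] F [ 0.3  -0.43 -1.74] M [ 0.12  0.75 -0.03] op 0.194
q [ 0.48   0.254 -0.755  2.502  1.95   0.397 -0.639] | tip [ 0.4878 -0.0491  0.2503] in housing mm [ 43.3   9.1 104.3] tool z in housing deg [  0.2   0.1 -57.3]
5
{'Wz': np.float64(0.2233), '3z': np.float64(0.6347), '5z': np.float64(0.2727), '7z': np.float64(0.3083)} rms 17.271 [1.457 0.869 0.268]
{'Wz': np.float64(0.313), '3z': np.float64(0.648), '5z': np.float64(0.3476), '7z': np.float64(0.3857), '3x': np.float64(-0.0803), '4x': np.float64(-0.0078)} rms 11.346 [0.57  0.477 0.154]
{'Wz': np.float64(0.2149), '3z': np.float64(0.6242), '5z': np.float64(0.3791), '7z': np.float64(0.2037), '6x': np.float64(0.0647)} rms 10.55 [1.449 0.311 0.265]
{'Wz': np.float64(0.201), '3z': np.float64(0.6298), '5z': np.float64(0.3648), '7z': np.float64(0.2244), '3x': np.float64(-0.0248), '4x': np.float64(-0.021), '6x': np.float64(0.0532)} rms 9.79 [0.506 0.25  0.091]
{'Wz': np.float64(0.2231), '3z': np.float64(0.6003), '5z': np.float64(0.3731), '7z': np.float64(0.1939), '1x': np.f
[... 799 characters left out ...]
 '5z': np.float64(0.3406), '7z': np.float64(0.2824), '3y': np.float64(-0.0462), '6y': np.float64(-0.0003)} rms 2.409 [0.984 0.571 0.22 ]
{'Wz': np.float64(0.2583), '3z': np.float64(0.6326), '5z': np.float64(0.3776), '7z': np.float64(0.2686), '3x': np.float64(-0.0304), '6x': np.float64(0.0448)} rms 10.203 [0.506 0.297 0.112]
{'Wz': np.float64(0.229), '3z': np.float64(0.5983), '5z': np.float64(0.3946), '7z': np.float64(0.1856), '7x': np.float64(-0.0462), '7y': np.float64(-0.0621)} rms 5.226 [0.834 0.306 0.251]
{'Wz': np.float64(0.2317), '3z': np.float64(0.6085), '5z': np.float64(0.3629), '7z': np.float64(0.2061), 'Wx': np.float64(0.0292), 'Wy': np.float64(-0.054)} rms 4.435 [0.735 0.385 0.244]
```

```bash
cat > ik.py <<'E'
from kin2 import *
from scipy.optimize import least_squares
names=["Wz","3z","5z","7z","1y","3y","5y"]
X,_=solve2(S_(),names,show=False)
lo=np.array([-3.01,-.46,-1.47,.13,-1,.04,-2.66]);hi=np.array([3.01,2.08,1.51,2.56,4.14,2.09,2.66])
def fk(q):
    return rows2(q,names)@X, rots(q)[3]
def ik(pos,Rg,seed,w=0):
    def f(q):
        p,Q=fk(q); return np.r_[(p-pos)*10,(Rg.inv()*Q).as_rotvec(),w*(q-seed)]
    s=least_squares(f,np.clip(seed,lo+.01,hi-.01),bounds=(lo,hi)); 
    p,Q=fk(s.x); return s.x,np.linalg.norm(p-pos),np.linalg.norm((Rg.inv()*Q).as_rotvec())
if __name__=="__main__":
    rng=np.random.default_rng(0)
    for flip in (0,180,90,-90):
      for zt in(.045,-.055):
        Rg=tilt()*R.from_euler('z',flip,degrees=True); pos=C+AX.apply([0,0,zt+.105])
        sols=[]
        for k in range(60):
            q,e,a_=ik(pos,Rg,lo+(hi-lo)*rng.random(7))
            if e<1e-4 and a_<1e-3: sols.append((np.min(np.minimum(q-lo,hi-q)),q))
        sols.sort(key=lambda t:-t[0]); print(flip,zt,len(sols))
        for m,q in sols[:4]: print("  ",round(m,3),q.round(2))
E
python3 ik.py
```

```text
0 0.045 0
0 -0.055 0
180 0.045 0
180 -0.055 0
90 0.045 0
90 -0.055 0
-90 0.045 0
-90 -0.055 0
```

```bash
python3 - <<'E'
from ik import *
for q,p,e in S_():
    pp,Q=fk(np.array(q)); print((pp-p)*1000,np.degrees((Q.inv()*R.from_quat(e)).magnitude()))
q0=np.array(S_()[-1][0])
for t in (0,20,25,30,35):
  for x in(.0,.05,.1):
    Rg=tilt(t=t); pos=C+AX.apply([0,0,.15])+[x,0,0]
    q,e,a_=ik(pos,Rg,q0); print(t,x,q.round(2),round(e*1000,1),round(np.degrees(a_),2))
E
```

```text
[ 0.01213056  0.01344779 -0.03991749] 0.04762774662114939
[-0.02825812 -0.0122314   0.00708547] 3.2441549649404324e-14
[-0.02669187  0.00186603  0.0143717 ] 2.946106808120667e-14
[-0.00749771  0.0135647   0.00908278] 1.810277954359428e-14
[ 0.03638517 -0.00638878  0.00937406] 1.8807290961504237e-14
0 0.0 [ 0.42  0.49 -0.61  2.12  0.46  0.66  0.93] 0.0 0.0
0 0.05 [ 0.34  0.54 -0.51  1.99  0.39  0.71  1.02] 0.0 0.0
0 0.1 [ 0.26  0.58 -0.41  1.85  0.32  0.77  1.11] 0.0 0.0
20 0.0 [ 0.4   0.42 -0.63  2.41  1.46  0.34 -0.1 ] 0.0 0.0
20 0.05 [ 0.37  0.46 -0.58  2.28  1.26  0.35  0.14] 0.0 0.0
20 0.1 [ 0.22  0.49 -0.36  2.16  0.95  0.3   0.47] 0.0 0.0
25 0.0 [ 0.4   0.43 -0.65  2.48  1.89  0.39 -0.55] 0.0 0.0
25 0.05 [ 0.36  0.46 -0.58  2.36  1.71  0.36 -0.33] 0.0 0.0
25 0.1 [ 0.26  0.49 -0.44  2.23  1.5   0.3  -0.09] 0.0 0.0
30 0.0 [ 0.5   0.48 -0.85  2.56  2.05  0.6  -0.75] 0.0 0.0
30 0.05 [ 0.37  0.48 -0.62  2.43  2.06  0.46 -0.69] 0.0 0.0
30 0.1 [ 0.32  0.51 -0.55  2.3   1.92  0.4  -0.52] 0.0 0.0
35 0.0 [ 0.76  0.73 -1.47  2.56  1.72  1.04 -0.53] 2.2 3.86
35 0.05 [ 0.33  0.5  -0.6   2.51  2.31  0.59 -0.96] 0.0 0.0
35 0.1 [ 0.28  0.52 -0.51  2.38  2.26  0.5  -0.86] 0.0 0.0
```

```bash
cat > plan.py <<'E'
from ik import *
def hpose(T,zt,G=.102,dx=0,dy=0,yaw=-8):
    Rg=tilt(yaw=yaw,t=T); g=C+AX.apply([dx,dy,zt+G]); return g-Rg.apply([0,0,.006]),Rg
RK=np.array([.4505,.2602,.096])
def rpose(T,h=0,G=.102,yaw=2.2):  # tool pitched T-35 at rack ; h lift
    Rg=tilt(yaw=yaw,t=T-35); g=RK+[0,0,G-.070+h]; return g-Rg.apply([0,0,.006]),Rg
def marg(q): return np.min(np.minimum(q-lo,hi-q))
def best(pos,Rg,n=25,seed=0):
    rng=np.random.default_rng(seed); b=(-1,None)
    for k in range(n):
        q,e,a_=ik(pos,Rg,lo+(hi-lo)*rng.random(7))
        if e<1e-4 and a_<1e-3 and marg(q)>b[0]: b=(marg(q),q)
    return b
if __name__=="__main__":
    for T in(0,5,10,15,20,25):
        for nm,(p,Rg) in (("rack",rpose(T)),("rackup",rpose(T,.1)),("hov",hpose(T,.03)),("in",hpose(T,-.055))):
            m,q=best(p,Rg); print(T,nm,round(m,3),None if q is None else q.round(2))
E
python3 plan.py
```

```text
0 rack 0.871 [-0.25  1.02 -0.44  1.49  0.07  1.22  0.98]
0 rackup 0.711 [-0.3   0.88 -0.35  1.45 -0.05  1.38  1.03]
0 hov 0.466 [ 0.56  0.58 -0.85  2.09  0.65  0.75  0.73]
0 in 0.529 [ 0.54  0.78 -0.88  2.03  0.89  0.77  0.54]
5 rack 0.984 [-0.3   0.97 -0.36  1.56  0.04  1.11  1.01]
5 rackup 0.81 [-0.36  0.82 -0.24  1.51 -0.08  1.28  1.08]
5 hov 0.395 [ 0.57  0.55 -0.87  2.17  0.78  0.66  0.59]
5 in 0.455 [ 0.59  0.79 -0.97  2.11  1.09  0.76  0.34]
10 rack 0.933 [-0.24  0.95 -0.5   1.63  0.2   1.02  0.85]
10 rackup 0.903 [-0.28  0.8  -0.41  1.57  0.05  1.19  0.95]
10 hov 0.326 [ 0.68  0.6  -1.07  2.23  1.04  0.7   0.31]
10 in 0.377 [ 0.59  0.77 -0.96  2.18  1.27  0.7   0.16]
15 rack 0.865 [-0.2   0.93 -0.59  1.69  0.33  0.94  0.72]
15 rackup 0.921 [-0.3   0.75 -0.39  1.64  0.08  1.09  0.93]
15 hov 0.251 [ 0.69  0.59 -1.1   2.31  1.24  0.66  0.1 ]
15 in 0.299 [ 0.58  0.76 -0.96  2.26  1.49  0.67 -0.07]
20 rack 0.795 [-0.2   0.9  -0.6   1.76  0.42  0.85  0.63]
20 rackup 0.859 [-0.2   0.75 -0.61  1.7   0.28  1.03  0.72]
20 hov 0.176 [ 0.73  0.63 -1.21  2.38  1.45  0.73 -0.14]
20 in 0.222 [ 0.6   0.79 -1.02  2.34  1.7   0.74 -0.29]
25 rack 0.725 [-0.14  0.91 -0.74  1.83  0.65  0.82  0.4 ]
25 rackup 0.792 [-0.26  0.69 -0.51  1.77  0.27  0.91  0.74]
25 hov 0.097 [ 0.72  0.65 -1.26  2.46  1.64  0.8  -0.36]
25 in 0.143 [ 0.57  0.79 -1.    2.42  1.92  0.8  -0.51]
```

```bash
python3 - <<'E'
from plan import *
s=tipinfo()
goal([.4503,.26,.30],down(2.2),s)
q=np.array(s["q"]); p0=np.array(s["tool_pos"]); R0=R.from_quat(s["eef_rot"]); Rg=down(2.2)
w=(R0.inv()*Rg).as_rotvec()
for f in np.linspace(.1,1,10):
    q,e,a=ik(p0+(np.array([.4503,.26,.30])-p0)*f,R0*R.from_rotvec(w*f),q,1e-3); print(q.round(2),round(e*1000,2))
E
```

```text
t 8.5 pos [ 0.4279 -0.0409  0.3361] q [ 0.0665  0.9509 -0.0201  0.3014] F [ 0.3  -0.43 -1.74] M [ 0.12  0.75 -0.03] op 0.194
q [ 0.48   0.254 -0.755  2.502  1.95   0.397 -0.639] | tip [ 0.4878 -0.0491  0.2503] in housing mm [ 43.3   9.1 104.3] tool z in housing deg [  0.2   0.1 -57.3]
shift [0.0371 0.301  0.0188] turn [-3.01 35.09 -9.88]
[ 0.37  0.26 -0.72  2.45  1.65  0.39 -0.4 ] 0.0
[ 0.31  0.28 -0.76  2.39  1.38  0.43 -0.18] 0.0
[ 0.28  0.31 -0.83  2.33  1.17  0.5  -0.03] 0.0
[ 0.25  0.35 -0.88  2.27  1.03  0.58  0.07] 0.0
[ 0.21  0.4  -0.92  2.2   0.93  0.67  0.14] 0.0
[ 0.17  0.45 -0.96  2.13  0.85  0.75  0.19] 0.0
[ 0.12  0.51 -0.98  2.05  0.79  0.82  0.23] 0.0
[ 0.07  0.56 -0.99  1.98  0.74  0.9   0.26] 0.0
[ 0.03  0.61 -1.    1.9   0.69  0.97  0.29] 0.0
[-0.02  0.67 -1.01  1.81  0.65  1.04  0.32] 0.0
```

send_rows:
  moves: [0.004,0.03,0,-0.3,3.5,-1,0.007,0.06,0,-0.6,7,-2,0.011,0.09,0,-0.9,10.5,-3,0.015,0.12,0,-1.2,14,-4,0.018,0.15,0,-1.5,17.5,-5]

```text
clock: 8.92
tool_pos: [0.4353, 0.0354, 0.3298]
eef_rot: [0.04, 0.978, -0.024, 0.201]
contact_force: [1.0, -2.2, -0.8]
opening: 0.198
```

```bash
python3 - <<'E'
from plan import *
s=tipinfo()
goal([.4503,.26,.26],down(2.2),s)
E
```

```text
t 8.92 pos [0.4353 0.0354 0.3298] q [ 0.0405  0.9784 -0.0239  0.2013] F [ 0.99 -2.2  -0.75] M [ 0.05  0.45 -0.04] op 0.198
q [ 0.199  0.276 -0.659  2.31   1.022  0.455  0.174] | tip [0.4765 0.0288 0.2334] in housing mm [ 15.6  84.7 103.1] tool z in housing deg [-11.5  -0.4 -56.1]
shift [0.0296 0.2271 0.0558] turn [-3.2  23.19 -6.84]
```

send_rows:
  moves: [0.006,0.03,0.004,-0.4,3.5,-1,0.012,0.065,0.007,-0.9,7,-2,0.018,0.1,0.01,-1.4,11,-3.2,0.026,0.14,0.013,-2,16,-4.7,0.034,0.18,0.016,-2.6,20,-6]

```text
clock: 9.33
tool_pos: [0.4258, 0.2169, 0.2956]
eef_rot: [-0.012, 1.0, -0.006, 0.025]
contact_force: [1.8, -0.0, -0.7]
opening: 0.189
```

```bash
python3 - <<'E'
from plan import *
s=tipinfo()
goal([.4503,.26,.26],down(2.2),s)
E
```

```text
t 9.33 pos [0.4258 0.2169 0.2956] q [-0.0116  0.9996 -0.0057  0.0254] F [ 1.83 -0.01 -0.68] M [-0.   -0.09 -0.01] op 0.189
q [-0.036  0.547 -0.862  1.967  0.608  0.866  0.362] | tip [0.4311 0.2158 0.1907] in housing mm [-67.  263.5 108.8] tool z in housing deg [-30.4  -0.2 -48.6]
shift [-0.0237  0.043   0.0363] turn [-0.71  2.89 -0.87]
```

send_rows:
  moves: [-0.008,0.015,0,-0.2,1,-0.3,-0.016,0.03,0,-0.5,2,-0.6,-0.0237,0.043,0,-0.7,2.9,-0.9,-0.0237,0.043,0.01,-0.7,2.9,-0.9,-0.0237,0.043,0.02,-0.7,2.9,-0.9]

```text
clock: 9.75
tool_pos: [0.4491, 0.2602, 0.275]
eef_rot: [-0.02, 1.0, -0.001, -0.0]
contact_force: [-1.0, -0.5, -2.0]
opening: 0.188
```

```bash
python3 - <<'E'
from plan import *
a=snap("side");b=snap("top")
import pickle; pickle.dump((a,b,r.get_state()),open("p2.pkl","wb"))
save(a,"s7",(190,180,330,400),2.7);save(b,"t7",(130,220,290,330),4)
s=tipinfo()
goal([.4503,.26,.1315],down(2.2),s)
E
```

```text
t 9.85 pos [0.4479 0.2576 0.2737] q [-0.0195  0.9998 -0.0027 -0.002 ] F [-0.03  0.17 -1.17] M [-0.03  0.02  0.01] op 0.19
q [-0.103  0.649 -0.848  1.853  0.603  0.927  0.376] | tip [0.4475 0.257  0.1687] in housing mm [-71.1 306.6  84.8] tool z in housing deg [-33.   -0.3 -46.8]
shift [-0.0031  0.0031  0.1422] turn [-0.31 -0.24  0.03]
```

View pics/s7.png

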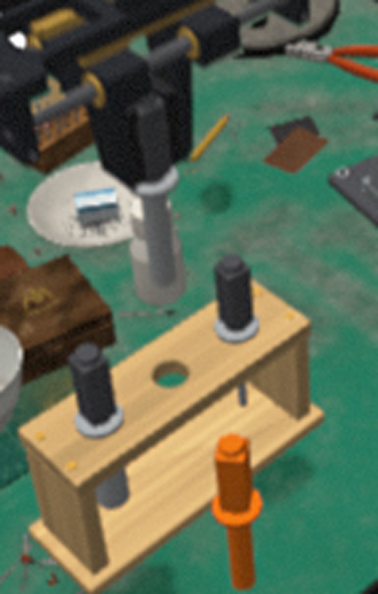

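send_rows:
  moves: [-0.0015,0.0015,0.003,0,0,0,-0.003,0.003,0.01,-0.3,-0.2,0,-0.003,0.003,0.025,-0.3,-0.2,0,-0.003,0.003,0.045,-0.3,-0.2,0,-0.003,0.003,0.06,-0.3,-0.2,0]

```text
clock: 10.27
tool_pos: [0.4503, 0.2596, 0.2126]
eef_rot: [-0.019, 1.0, -0.0, -0.0]
contact_force: [-0.3, -0.3, -2.5]
opening: 0.191
```

```bash
python3 - <<'E'
from plan import *
a=snap("side");save(a,"s8",(190,240,310,400),4)
s=tipinfo()
goal([.4503,.26,.1315],down(2.2),s)
import pickle; a2,b2,_=pickle.load(open("p2.pkl","rb"))
print("hole",atz(a2,[[171/2.7+190,376/2.7+180]],.096))
E
```

```text
t 10.32 pos [0.4493 0.2584 0.2102] q [-0.0193  0.9998 -0.0018 -0.0022] F [ 0.04 -0.52 -2.87] M [0.06 0.06 0.05] op 0.19
q [-0.152  0.731 -0.773  1.919  0.711  0.795  0.284] | tip [0.4488 0.258  0.1052] in housing mm [-106.5  307.8   32.1] tool z in housing deg [-33.   -0.2 -46.8]
shift [-0.0015  0.0019  0.0787] turn [-0.2  -0.26  0.02]
hole [[0.44949348 0.26247158 0.096     ]]
```

View pics/s8.png

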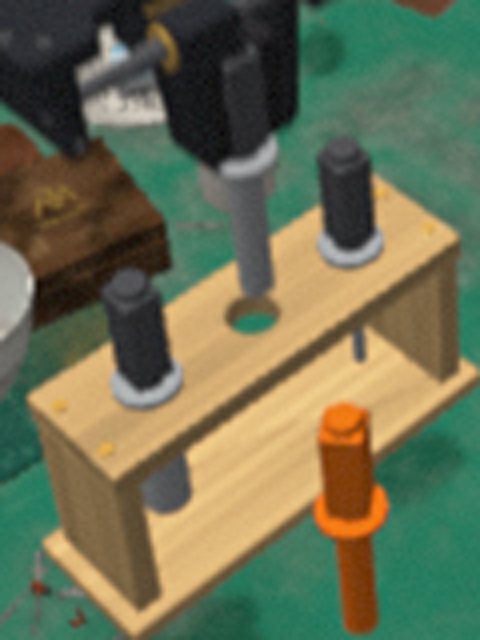

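send_rows:
  moves: [-0.001,0.002,0,-0.2,-0.3,0,-0.001,0.0035,0.004,-0.2,-0.3,0,-0.001,0.0035,0.015,-0.2,-0.3,0,-0.001,0.0035,0.028,-0.2,-0.3,0,-0.001,0.0035,0.04,-0.2,-0.3,0]

```text
clock: 10.73
tool_pos: [0.4503, 0.2621, 0.1698]
eef_rot: [-0.019, 1.0, 0.001, 0.001]
contact_force: [0.7, -0.5, -1.5]
opening: 0.19
```

```bash
python3 - <<'E'
from plan import *
a=snap("side");save(a,"s9",(190,240,310,400),4)
s=tipinfo()
goal([.4498,.2615,.1315],down(2.2),s)
E
```

```text
t 10.78 pos [0.4494 0.261  0.1677] q [-1.920e-02  9.998e-01 -7.000e-04 -6.000e-04] F [-0.2  -0.86 -3.99] M [-0.01  0.05 -0.01] op 0.185
q [-0.195  0.789 -0.711  1.954  0.795  0.706  0.208] | tip [0.4493 0.2608 0.0627] in housing mm [-130.8  310.6   -2.7] tool z in housing deg [-32.9  -0.1 -46.9]
shift [-0.0005  0.0006  0.0362] turn [-0.08 -0.07  0.  ]
```

View pics/s9.png

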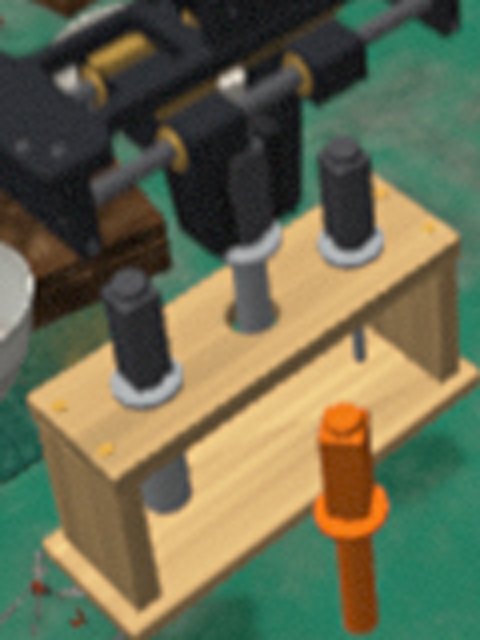

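send_rows:
  moves: [0,0.001,0.008,0,0,0,0,0.001,0.016,0,0,0,0,0.001,0.024,0,0,0,0,0.001,0.031,0,0,0,0,0.001,0.035,0,0,0]

```text
clock: 11.2
tool_pos: [0.4491, 0.2618, 0.1318]
eef_rot: [-0.019, 1.0, -0.001, -0.001]
contact_force: [0.2, -0.8, -2.0]
opening: 0.191
```

```bash
python3 - <<'E'
from plan import *
a=snap("side");save(a,"s10",(190,240,310,400),4)
s=tipinfo()
goal([.4503,.26,.1315],down(2.2),s)
E
```

```text
t 11.25 pos [0.4489 0.2616 0.1314] q [-0.0193  0.9998 -0.0012 -0.0012] F [-1.39 -0.34 -1.78] M [0.03 0.03 0.04] op 0.187
q [-0.231  0.841 -0.653  1.975  0.868  0.635  0.144] | tip [0.4487 0.2614 0.0264] in housing mm [-152.2  311.1  -32.1] tool z in housing deg [-33.   -0.2 -46.9]
shift [-0.0013 -0.0017 -0.0001] turn [-0.13 -0.14  0.01]
```

View pics/s10.png

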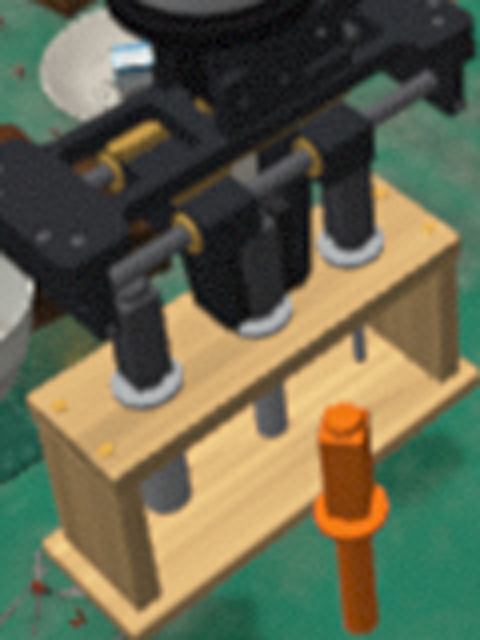

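send_rows:
  moves: [0,0,0,0,0,0,0,0,0,0,0,0,0,0,0,0,0,0,0,0,0,0,0,0,0,0,0,0,0,0]
  claw: 0.2

```text
clock: 11.67
tool_pos: [0.4492, 0.2618, 0.1319]
eef_rot: [-0.019, 1.0, -0.001, -0.001]
contact_force: [-0.4, -0.3, 0.7]
opening: 0.396
```

```bash
python3 - <<'E'
from plan import *
s=tipinfo(); T=12
R0=R.from_quat(s["eef_rot"]); g=np.array(s["tool_pos"])+R0.apply([0,0,.006]); print("grasp",g)
Rg=tilt(yaw=2.2,t=T-35); g2=np.array([g[0],g[1],.128]); goal(g2-Rg.apply([0,0,.006]),Rg,s)
for d in(5,10,15,20,23):
    Rg=tilt(yaw=2.2,t=-d); gg=g+(g2-g)*d/23; goal(gg-Rg.apply([0,0,.006]),Rg,s)
# simulate
def follow(q,wps,n=12):
    p,Q=fk(q); mm=9
    for pos,Rg in wps:
        p0,Q0=fk(q); w=(Q0.inv()*Rg).as_rotvec()
        for f in np.linspace(1/n,1,n):
            q,e,a=ik(p0+(pos-p0)*f,Q0*R.from_rotvec(w*f),q,1e-3); mm=min(mm,marg(q))
        print(q.round(2),"err",round(e*1000,2),"minmargin",round(mm,3))
    return q
q=np.array(s["q"]);
print("sim")
mid=np.array([.44,.1,.30])
follow(q,[rpose(T),rpose(T,.12),(mid,tilt(yaw=-3,t=(T-35+T)/2)),hpose(T,.05),hpose(T,0),hpose(T,-.055)])
E
```

```text
t 11.67 pos [0.4492 0.2618 0.1319] q [-1.920e-02  9.998e-01 -9.000e-04 -8.000e-04] F [-0.42 -0.31  0.7 ] M [ 0.05 -0.01 -0.04] op 0.396
q [-0.231  0.84  -0.654  1.975  0.868  0.636  0.144] | tip [0.449  0.2616 0.0269] in housing mm [-151.7  311.4  -31.9] tool z in housing deg [-32.9  -0.1 -46.9]
grasp [0.44916866 0.26177744 0.12585132]
shift [-0.0023 -0.     -0.0017] turn [-1.00e-01  2.29e+01 -2.00e-02]
shift [-0.0005 -0.     -0.0004] turn [-0.1  4.9  0. ]
shift [-0.001  -0.     -0.0008] turn [-0.1  9.9 -0. ]
shift [-0.0015 -0.     -0.0012] turn [-1.00e-01  1.49e+01 -1.00e-02]
shift [-0.002  -0.     -0.0015] turn [-1.00e-01  1.99e+01 -1.00e-02]
shift [-0.0023 -0.     -0.0017] turn [-1.00e-01  2.29e+01 -2.00e-02]
sim
[-0.07  1.03 -0.86  1.65  0.52  1.1   0.54] err 0.0 minmargin 0.613
[-0.04  0.88 -0.93  1.57  0.4   1.3   0.58] err 0.0 minmargin 0.536
[ 0.3   0.59 -0.96  1.93  0.5   1.    0.61] err 0.0 minmargin 0.508
[ 0.53  0.45 -0.78  2.28  0.89  0.49  0.48] err 0.0 minmargin 0.284
[ 0.43  0.54 -0.66  2.26  1.07  0.43  0.33] err 0.0 minmargin 0.284
[ 0.36  0.65 -0.55  2.22  1.26  0.39  0.17] err 0.0 minmargin 0.284
```

send_rows:
  moves: [-0.0005,0,-0.0004,0,4.9,0,-0.001,0,-0.0008,0,9.9,0,-0.0015,0,-0.0012,0,14.9,0,-0.002,0,-0.0015,0,19.9,0,-0.0023,0,-0.0017,0,22.9,0]

```text
clock: 12.08
tool_pos: [0.453, 0.2614, 0.1334]
eef_rot: [-0.017, 0.979, -0.004, -0.201]
contact_force: [0.4, 0.4, -1.0]
opening: 0.4
```

```bash
python3 - <<'E'
from plan import *
a=snap("side");b=snap("top");save(a,"s11",(190,220,310,380),4);save(b,"t11",(160,210,300,320),5)
s=tipinfo(); T=12
R0=R.from_quat(s["eef_rot"]); g=np.array(s["tool_pos"])+R0.apply([0,0,.006]); print("grasp",g)
Rg=tilt(yaw=2.2,t=T-35);goal(np.array([.450,.2618,.128])-Rg.apply([0,0,.006]),Rg,s)
E
```

```text
t 12.18 pos [0.4532 0.2613 0.1323] q [-0.0165  0.9797 -0.0043 -0.1996] F [-0.25 -0.47 -0.03] M [ 0.02 -0.39  0.01] op 0.402
q [-0.076  1.035 -0.85   1.643  0.511  1.094  0.542] | tip [0.4122 0.2597 0.0357] in housing mm [-176.3  304.4   -3.9] tool z in housing deg [-48.3  -4.  -30.5]
grasp [0.45086208 0.26118102 0.12679563]
shift [ 0.0012  0.0006 -0.0008] turn [ 0.   -0.03 -0.26]
```

View pics/s11.png

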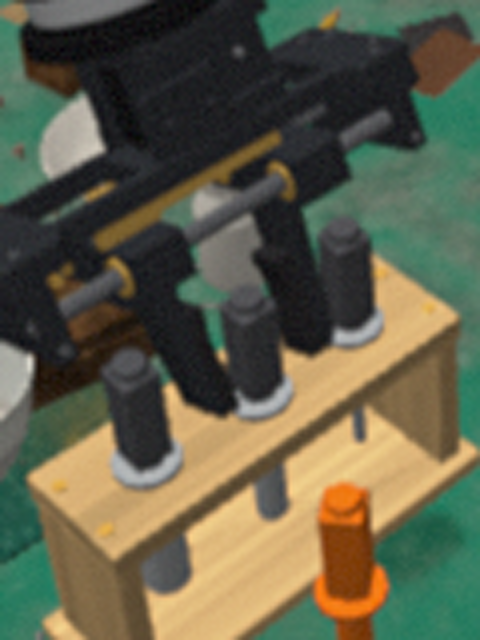

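View pics/t11.png

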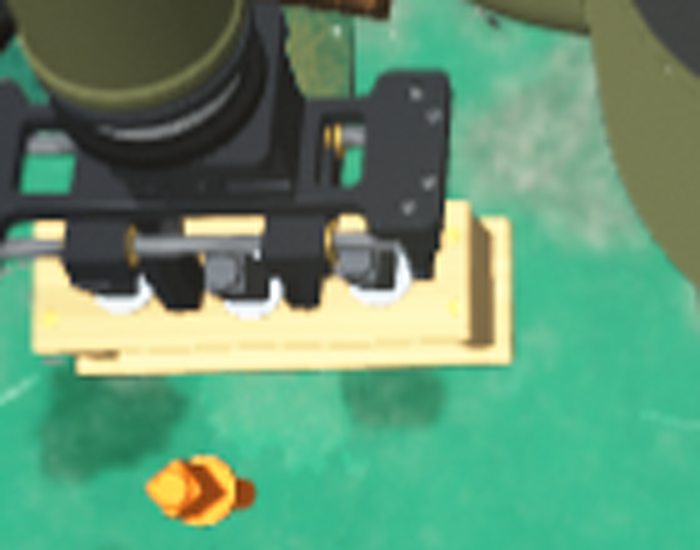

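send_rows:
  moves: [0.001,0.0003,0,0,0,0,0.001,0.0003,0,0,0,0,0.001,0.0003,0,0,0,0,0.001,0.0003,0,0,0,0,0.001,0.0003,0,0,0,0]
  claw: 1
  grip_force: 60

```text
clock: 12.6
tool_pos: [0.4516, 0.2617, 0.1332]
eef_rot: [-0.017, 0.98, -0.005, -0.199]
contact_force: [-1.3, -0.0, 0.5]
opening: 0.186
```

```bash
python3 - <<'E'
from plan import *
s=tipinfo(); T=12
R0=R.from_quat(s["eef_rot"]); g=np.array(s["tool_pos"])+R0.apply([0,0,.006]); print("grasp",g)
Rg=tilt(yaw=2.2,t=T-35);goal(np.array([.450,.2618,.128+.12])-Rg.apply([0,0,.006]),Rg,s)
print("world up in tool",R0.inv().apply([0,0,1]))
E
```

```text
t 12.6 pos [0.4516 0.2617 0.1332] q [-0.0172  0.9798 -0.0045 -0.1994] F [-1.3  -0.03  0.46] M [ 0.06 -0.04  0.01] op 0.186
q [-0.077  1.032 -0.851  1.647  0.51   1.093  0.54 ] | tip [0.4106 0.26   0.0366] in housing mm [-177.1  304.5   -2.3] tool z in housing deg [-48.3  -4.  -30.6]
grasp [0.44927335 0.26160306 0.12770757]
shift [ 4.63e-02 -1.00e-04 -1.11e-01] turn [-0.04 -0.01 -0.19]
world up in tool [ 0.3908641  -0.00196688 -0.9204463 ]
```

send_rows:
  moves: [0.0039,0,-0.0092,0,0,0,0.0117,0,-0.0276,0,0,0,0.0235,0,-0.0552,0,0,0,0.0371,0,-0.0874,0,0,0,0.0489,0,-0.115,0,0,0]

```text
clock: 13.02
tool_pos: [0.4513, 0.2622, 0.2606]
eef_rot: [-0.018, 0.98, -0.004, -0.199]
contact_force: [1.2, -0.7, -1.2]
opening: 0.188
```

```bash
python3 - <<'E'
from plan import *
a=snap("side");save(a,"s12",(190,180,330,400),2.7)
s=tipinfo(); T=12
R0=R.from_quat(s["eef_rot"])
print("up",R0.inv().apply([0,0,1]));
p,Rg=hpose(T,.06); goal(p,Rg,s)
goal([.44,.1,.32],tilt(-3,0.5),s)
E
```

```text
t 13.07 pos [0.4524 0.2647 0.2662] q [-0.018   0.9805 -0.0015 -0.1959] F [0.14 0.97 1.35] M [ 0.18 -0.38 -0.09] op 0.189
q [-0.043  0.864 -0.937  1.557  0.383  1.307  0.581] | tip [0.4121 0.2636 0.1692] in housing mm [-100.2  308.3  105.9] tool z in housing deg [-48.1  -3.6 -30.9]
up [ 0.38425673  0.00418204 -0.92321681]
shift [ 0.048  -0.3116  0.0051] turn [ -0.7  -34.53  10.19]
shift [ 0.0379 -0.1639 -0.0433] turn [ -0.74 -23.09   5.05]
```

View pics/s12.png

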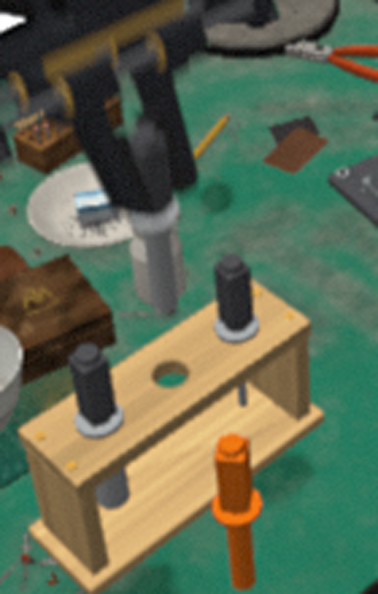

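send_rows:
  moves: [0.012,-0.002,-0.028,0,0,0,0.022,-0.02,-0.05,0,-2,0.5,0.026,-0.05,-0.052,-0.2,-6,1.5,0.03,-0.085,-0.052,-0.4,-11,2.5,0.034,-0.12,-0.05,-0.5,-16,3.5]

```text
clock: 13.48
tool_pos: [0.4447, 0.1435, 0.3259]
eef_rot: [0.012, 0.998, -0.0, -0.055]
contact_force: [0.5, -0.5, -1.7]
opening: 0.187
```

```bash
python3 - <<'E'
from plan import *
s=tipinfo(); T=12
p,Rg=hpose(T,.06); goal(p,Rg,s)
E
```

```text
t 13.48 pos [0.4447 0.1435 0.3259] q [ 1.250e-02  9.984e-01 -3.000e-04 -5.450e-02] F [ 0.48 -0.49 -1.71] M [-0.04 -0.12  0.05] op 0.187
q [ 0.213  0.586 -0.973  1.836  0.461  1.087  0.607] | tip [0.4333 0.1436 0.2215] in housing mm [-39.4 192.3 127. ] tool z in housing deg [-37.7  -0.8 -43.1]
shift [ 0.0172 -0.1924  0.0498] turn [  0.22 -18.22   6.6 ]
```

send_rows:
  moves: [0.003,-0.035,0.003,0,-3.6,1.3,0.006,-0.072,0.006,0,-7.2,2.6,0.01,-0.11,0.012,0,-10.8,3.9,0.014,-0.148,0.02,0.1,-14.4,5.2,0.017,-0.183,0.032,0.2,-18.2,6.6]

```text
clock: 13.9
tool_pos: [0.419, -0.0408, 0.2972]
eef_rot: [0.07, 0.992, -0.008, 0.106]
contact_force: [2.0, -1.6, -1.8]
opening: 0.183
```

```bash
python3 - <<'E'
from plan import *
s=tipinfo(); T=12
p,Rg=hpose(T,.04); goal(p,Rg,s)
E
```

```text
t 13.9 pos [ 0.419  -0.0408  0.2972] q [ 0.07    0.9918 -0.0076  0.1064] F [ 1.97 -1.6  -1.83] M [-0.09  0.09  0.1 ] op 0.183
q [ 0.572  0.396 -0.853  2.247  0.766  0.546  0.571] | tip [ 0.4411 -0.044   0.1946] in housing mm [-27.1   7.7  85.6] tool z in housing deg [-22.2  -0.  -52.8]
shift [-0.0032 -0.0077  0.0365] turn [-0.03  0.25 -0.07]
```

send_rows:
  moves: [-0.001,-0.003,0.006,0,0.2,0,-0.003,-0.006,0.014,0,0.2,0,-0.0032,-0.0077,0.022,0,0.2,0,-0.0032,-0.0077,0.03,0,0.2,0,-0.0032,-0.0077,0.0365,0,0.2,0]

```text
clock: 14.32
tool_pos: [0.4284, -0.0499, 0.2621]
eef_rot: [0.07, 0.992, -0.008, 0.105]
contact_force: [0.8, 0.2, -1.5]
opening: 0.185
```

```bash
cat >> plan.py <<'E'
UT=np.array([-.391,.002,.9204])
def dtip(s=None,G=.1017):
    s=s or st(); R0=R.from_quat(s["eef_rot"]); t=np.array(s["tool_pos"])+R0.apply(np.array([0,0,.006])+G*UT)
    d=AX.inv().apply(R0.apply(UT)); f=AX.inv().apply(s["contact_force"])
    print("t",round(s["clock"],2),"drift tip in housing mm",(AX.inv().apply(t-C)*1000).round(2),"axis tilt deg",np.degrees(d[:2]).round(2),"F housing",f.round(2),"op",round(s["opening"],3),"margin",round(marg(np.array(s["q"])),2))
    return s
def rowsfor(s,dh,rot=True,T=12):
    "tool shift for housing-frame shift dh (m)"
    R0=R.from_quat(s["eef_rot"]); print("dh",dh,"->",(R0.inv()*AX).apply(dh).round(4),"turn to nominal",(R0.inv()*tilt(t=T)).as_rotvec(degrees=True).round(2))
E
python3 - <<'E'
from plan import *
import pickle
a=snap("side");b=snap("top");s=dtip(); tipinfo(s)
pickle.dump((a,b,{k:np.array(v) for k,v in s.items()}),open("p3.pkl","wb"))
save(a,"s13",(310,140,410,240),6);save(b,"t13",(320,190,420,290),6)
E
```

```text
t 14.42 pos [ 0.4282 -0.0497  0.2619] q [ 0.0696  0.9921 -0.0077  0.1039] F [ 0.05 -0.67 -1.86] M [0.08 0.29 0.03] op 0.186
t 14.42 drift tip in housing mm [-0.68  0.36 40.35] axis tilt deg [-0.02  0.06] F housing [-0.95 -0.66 -1.61] op 0.186 margin 0.28
q [ 0.497  0.464 -0.743  2.276  0.917  0.472  0.45 ] | tip [ 0.4497 -0.0528  0.1591] in housing mm [-39.4   0.2  50.9] tool z in housing deg [-22.4  -0.1 -52.7]
```

View pics/s13.png

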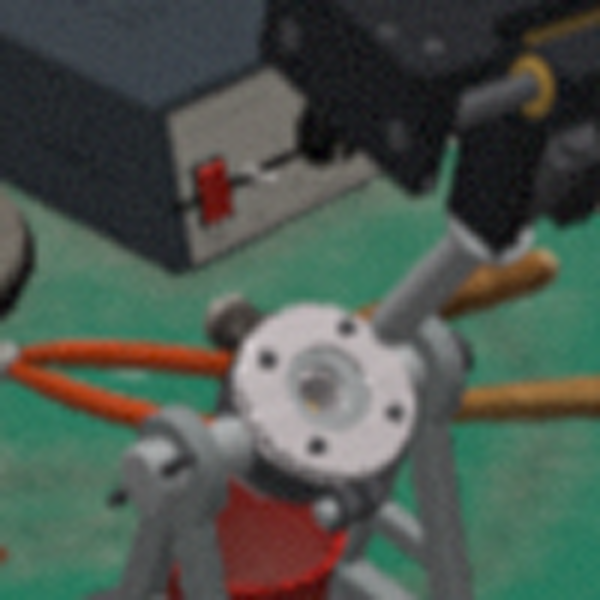

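View pics/t13.png

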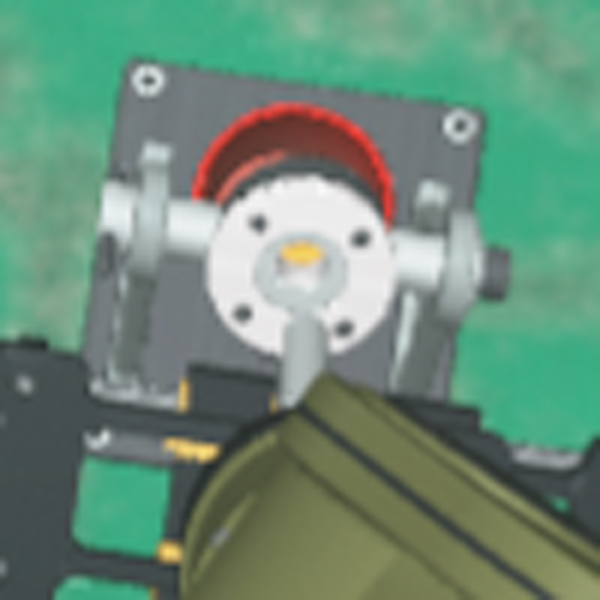

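```bash
cat > ov3.py <<'E'
from plan import *
from ov import draw
import pickle,sys
fn=sys.argv[1]; tag=sys.argv[2]
a,b,s=pickle.load(open(fn,"rb"))
R0=R.from_quat(s["eef_rot"]); t=s["tool_pos"]+R0.apply(np.array([0,0,.006])+.1017*UT); u=R0.apply(UT); yv=R0.apply([0,1,0]); xv=np.cross(yv,u)
an=np.linspace(0,2*np.pi,60)
def cy(rad,back): return t-u*back+rad*(np.cos(an)[:,None]*xv+np.sin(an)[:,None]*yv)
for p,n,box,c in((a,"side",(345,165,405,225),[.5109,-.0619,.14]),(b,"top",(340,215,400,275),[.5104,-.0602,.14])):
    c=np.array(c)
    fc=lambda rad,z:w2p(p,c+AX.apply(np.c_[rad*np.cos(an),rad*np.sin(an),0*an+z]))
    cs=[(w2p(p,cy(.0055,0)),(0,255,255)),(w2p(p,cy(.007,.0015)),(255,0,0)),(w2p(p,cy(.007,.03)),(255,0,0)),(fc(.0155,0),(0,255,0)),(fc(.0235,0),(0,160,0)),(w2p(p,c+AX.apply(np.c_[0*an,0*an,np.linspace(-.01,.08,60)])),(0,0,255))]
    draw(p,tag+n,box,10,cs)
E
python3 ov3.py p3.pkl o3
```

```text
(no output)
```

View pics/o3side.png

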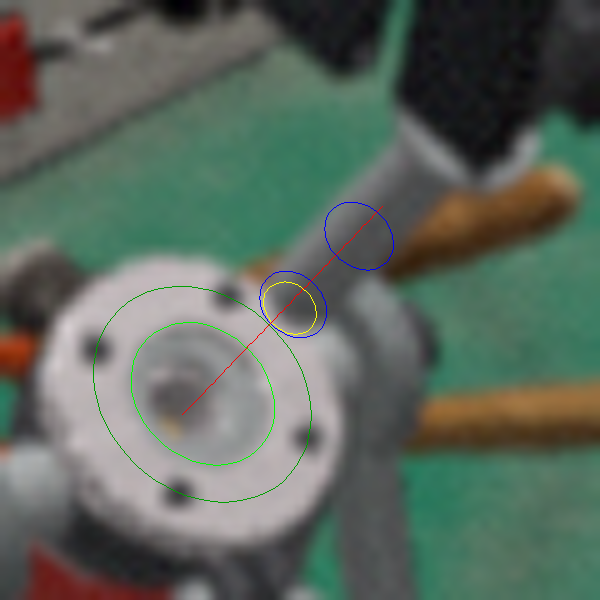

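View pics/o3top.png

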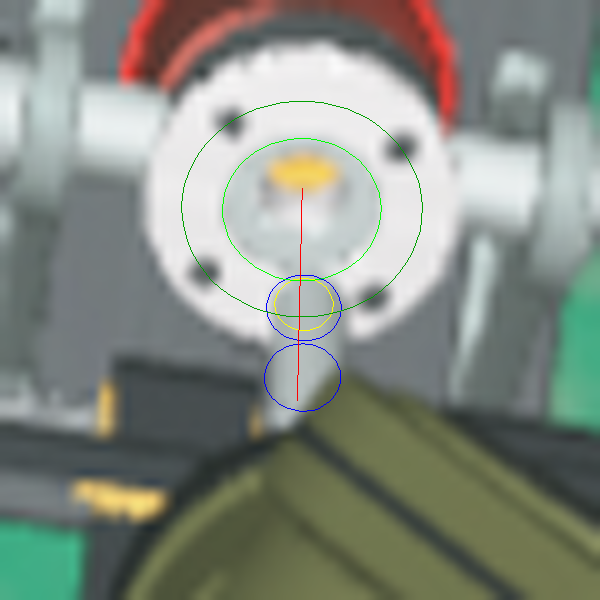

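```bash
python3 - <<'E'
import pickle,cv2,numpy as np
a,b,s=pickle.load(open("p3.pkl","rb"))
c=a["image"][175:205,365:395,::-1]
cv2.imwrite("pics/c3.png",cv2.resize(cv2.convertScaleAbs(c,alpha=1.3),None,fx=20,fy=20,interpolation=cv2.INTER_CUBIC))
E
```

```text
(no output)
```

View pics/c3.png

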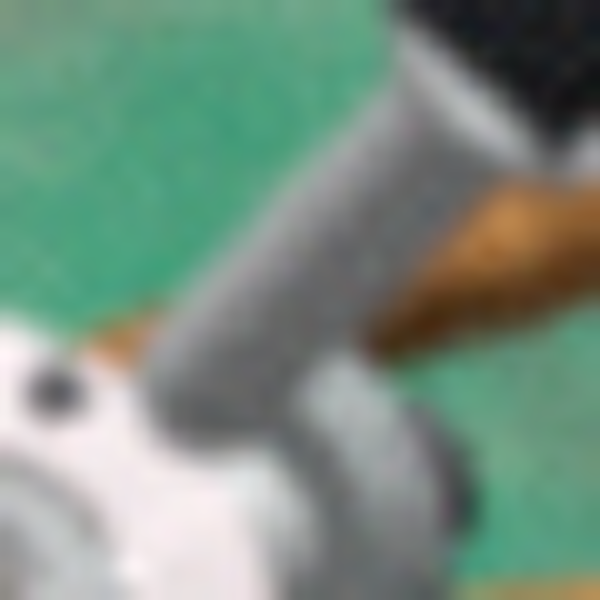

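```bash
python3 - <<'E'
from plan import *
s=dtip()
rowsfor(s,[.001,0,0]);rowsfor(s,[0,.001,0]);rowsfor(s,[.0009,0,-.035]);rowsfor(s,[0,0,-.01])
E
```

```text
t 14.42 pos [ 0.4282 -0.0497  0.2619] q [ 0.0696  0.9921 -0.0077  0.1039] F [ 0.05 -0.67 -1.86] M [0.08 0.29 0.03] op 0.186
t 14.42 drift tip in housing mm [-0.68  0.36 40.35] axis tilt deg [-0.02  0.06] F housing [-0.95 -0.66 -1.61] op 0.186 margin 0.28
dh [0.001, 0, 0] -> [-0.0009 -0.     -0.0004] turn to nominal [-0.05 -0.03 -0.02]
dh [0, 0.001, 0] -> [ 0.     0.001 -0.   ] turn to nominal [-0.05 -0.03 -0.02]
dh [0.0009, 0, -0.035] -> [-0.0145  0.      0.0319] turn to nominal [-0.05 -0.03 -0.02]
dh [0, 0, -0.01] -> [-0.0039  0.      0.0092] turn to nominal [-0.05 -0.03 -0.02]
```

send_rows:
  moves: [-0.0035,0,0.006,0,0,0,-0.0065,0,0.0135,0,0,0,-0.0095,0,0.021,0,0,0,-0.012,0,0.0275,0,0,0,-0.0145,0,0.0319,0,0,0]

```text
clock: 14.83
tool_pos: [0.4493, -0.0524, 0.2334]
eef_rot: [0.069, 0.992, -0.008, 0.104]
contact_force: [0.1, 0.5, -1.5]
opening: 0.189
```

```bash
python3 - <<'E'
from plan import *
import pickle
a=snap("side");b=snap("top");s=dtip()
pickle.dump((a,b,{k:np.array(v) for k,v in s.items()}),open("p4.pkl","wb"))
rowsfor(s,[0,0,-.01])
E
python3 ov3.py p4.pkl o4
python3 - <<'E'
import pickle,cv2,numpy as np
a,b,s=pickle.load(open("p4.pkl","rb"))
f=lambda p,x,y:cv2.resize(p["image"][y:y+36,x:x+36,::-1],None,fx=11,fy=11,interpolation=cv2.INTER_CUBIC)
cv2.imwrite("pics/c4.png",np.hstack([f(a,350,182),f(b,352,222)]))
E
```

```text
t 14.93 pos [ 0.4493 -0.0524  0.2334] q [ 0.0695  0.9921 -0.0076  0.1039] F [-0.36  0.4  -1.71] M [ 0.08  0.32 -0.01] op 0.184
t 14.93 drift tip in housing mm [0.44 0.58 4.86] axis tilt deg [-0.02  0.07] F housing [-1.31  0.35 -1.16] op 0.184 margin 0.3
dh [0, 0, -0.01] -> [-0.0039  0.      0.0092] turn to nominal [-0.04 -0.04 -0.01]
```

View pics/c4.png

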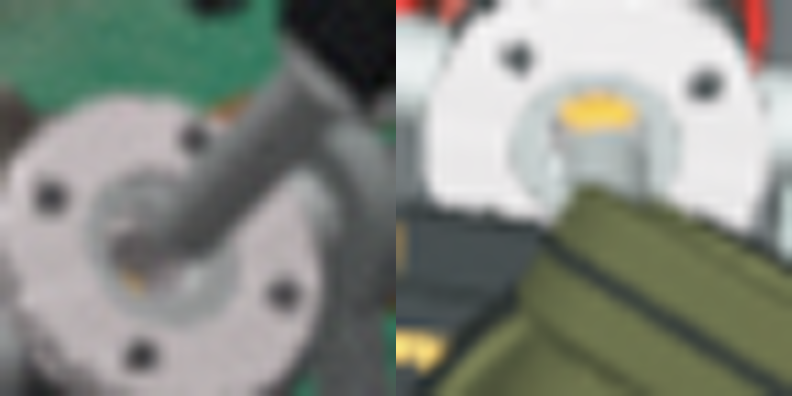

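View pics/o4side.png

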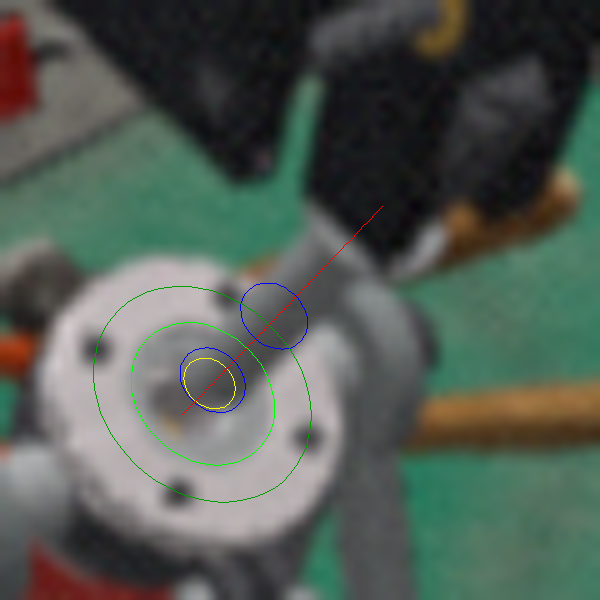

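View pics/o4top.png

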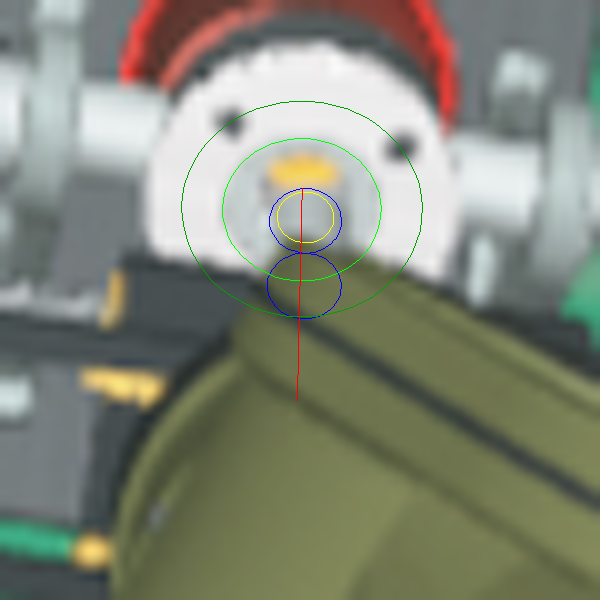

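send_rows:
  moves: [-0.0008,0,0.0018,0,0,0,-0.0016,0,0.0037,0,0,0,-0.0023,0,0.0055,0,0,0,-0.0031,0,0.0074,0,0,0,-0.0037,0,0.0086,0,0,0]

```text
clock: 15.35
tool_pos: [0.4548, -0.0532, 0.2257]
eef_rot: [0.07, 0.992, -0.008, 0.104]
contact_force: [-0.4, -0.5, -1.6]
opening: 0.187
```

```bash
python3 - <<'E'
from plan import *
s=dtip()
rowsfor(s,[0,0,-.01])
E
```

```text
t 15.35 pos [ 0.4548 -0.0532  0.2257] q [ 0.0695  0.9921 -0.0076  0.104 ] F [-0.45 -0.52 -1.63] M [0.17 0.23 0.06] op 0.187
t 15.35 drift tip in housing mm [ 0.54  0.63 -4.62] axis tilt deg [-0.01  0.08] F housing [-1.24 -0.57 -1.12] op 0.187 margin 0.3
dh [0, 0, -0.01] -> [-0.0039  0.      0.0092] turn to nominal [-0.04 -0.03 -0.01]
```

send_rows:
  moves: [-0.0005,0,0.0012,0,0,0,-0.001,0,0.0023,0,0,0,-0.0014,0,0.0034,0,0,0,-0.0019,0,0.0045,0,0,0,-0.0019,0,0.0046,0,0,0]

```text
clock: 15.77
tool_pos: [0.4576, -0.0533, 0.2215]
eef_rot: [0.069, 0.992, -0.007, 0.104]
contact_force: [-0.3, 0.6, -1.8]
opening: 0.183
```

```bash
python3 - <<'E'
from plan import *
s=dtip()
E
```

```text
t 15.77 pos [ 0.4576 -0.0533  0.2215] q [ 0.0694  0.9921 -0.0074  0.1039] F [-0.34  0.61 -1.76] M [0.26 0.35 0.09] op 0.183
t 15.77 drift tip in housing mm [ 0.38  0.88 -9.72] axis tilt deg [-0.02  0.1 ] F housing [-1.35  0.55 -1.2 ] op 0.183 margin 0.31
```

send_rows:
  moves: [-0.0005,0,0.0012,0,0,0,-0.001,0,0.0023,0,0,0,-0.0014,0,0.0034,0,0,0,-0.0019,0,0.0045,0,0,0,-0.0023,0,0.0055,0,0,0]

```text
clock: 16.18
tool_pos: [0.461, -0.0538, 0.2164]
eef_rot: [0.069, 0.992, -0.007, 0.104]
contact_force: [0.4, -0.4, -1.7]
opening: 0.186
```

```bash
python3 - <<'E'
from plan import *
s=dtip();print(s["moment"])
E
```

```text
t 16.18 pos [ 0.461  -0.0538  0.2164] q [ 0.0693  0.9921 -0.0073  0.1039] F [ 0.42 -0.41 -1.68] M [0.26 0.35 0.06] op 0.186
t 16.18 drift tip in housing mm [  0.3    0.94 -15.83] axis tilt deg [-0.03  0.11] F housing [-0.57 -0.35 -1.65] op 0.186 margin 0.31
[0.26051311 0.34794352 0.05677435]
```

send_rows:
  moves: [-0.0007,0.0002,0.0017,0,0,0,-0.0014,0.0003,0.0033,0,0,0,-0.0021,0.0003,0.005,0,0,0,-0.0028,0.0003,0.0066,0,0,0,-0.0034,0.0003,0.008,0,0,0]

```text
clock: 16.6
tool_pos: [0.4661, -0.0543, 0.2091]
eef_rot: [0.069, 0.992, -0.007, 0.104]
contact_force: [0.3, 1.1, -1.0]
opening: 0.189
```

```bash
python3 - <<'E'
from plan import *
s=dtip();print(s["moment"])
E
```

```text
t 16.6 pos [ 0.4661 -0.0543  0.2091] q [ 0.0694  0.9921 -0.0074  0.1038] F [ 0.31  1.1  -1.04] M [0.2  0.3  0.02] op 0.189
t 16.6 drift tip in housing mm [  0.3    1.11 -24.76] axis tilt deg [-0.03  0.1 ] F housing [-0.47  1.14 -0.94] op 0.189 margin 0.31
[0.19595505 0.29892684 0.0227259 ]
```

Now onto the bush: push on steadily, watching the force.

send_rows:
  moves: [-0.0005,0,0.0012,0,0,0,-0.001,0,0.0023,0,0,0,-0.0014,0,0.0034,0,0,0,-0.0019,0,0.0045,0,0,0,-0.0023,0,0.0055,0,0,0]

```text
clock: 17.02
tool_pos: [0.469, -0.0547, 0.2044]
eef_rot: [0.069, 0.992, -0.008, 0.104]
contact_force: [-3.9, -0.1, 4.8]
opening: 0.187
```

```bash
python3 - <<'E'
from plan import *
s=dtip();print(s["moment"])
E
```

```text
t 17.02 pos [ 0.469  -0.0547  0.2044] q [ 0.0692  0.9922 -0.0077  0.1037] F [-3.9  -0.05  4.85] M [ 0.16  0.64 -0.  ] op 0.187
t 17.02 drift tip in housing mm [-2.000e-02  1.070e+00 -3.031e+01] axis tilt deg [-0.04  0.08] F housing [-0.38 -0.6   6.18] op 0.187 margin 0.32
[ 0.15774797  0.6449587  -0.00260511]
```

send_rows:
  moves: [-0.0005,0,0.0012,0,0,0,-0.001,0,0.0023,0,0,0,-0.0015,0,0.0035,0,0,0,-0.002,0,0.0047,0,0,0,-0.0025,0,0.006,0,0,0]

```text
clock: 17.43
tool_pos: [0.4729, -0.0553, 0.1989]
eef_rot: [0.069, 0.992, -0.008, 0.104]
contact_force: [0.4, 1.2, -2.1]
opening: 0.187
```

```bash
python3 - <<'E'
from plan import *
import pickle
a=snap("side");b=snap("top");s=dtip();print(s["moment"])
save(a,"s14",(310,140,430,260),5);save(b,"t14",(320,190,420,290),5)
pickle.dump((a,b,{k:np.array(v) for k,v in s.items()}),open("p5.pkl","wb"))
E
python3 ov3.py p5.pkl o5
```

```text
t 17.53 pos [ 0.4729 -0.0553  0.1988] q [ 0.0693  0.9922 -0.0076  0.1037] F [ 1.31 -0.45 -1.66] M [0.12 0.14 0.03] op 0.187
t 17.53 drift tip in housing mm [ 2.000e-02  1.060e+00 -3.721e+01] axis tilt deg [-0.05  0.09] F housing [ 0.16 -0.26 -2.14] op 0.187 margin 0.32
[0.12209776 0.1435217  0.02834212]
```

View pics/s14.png

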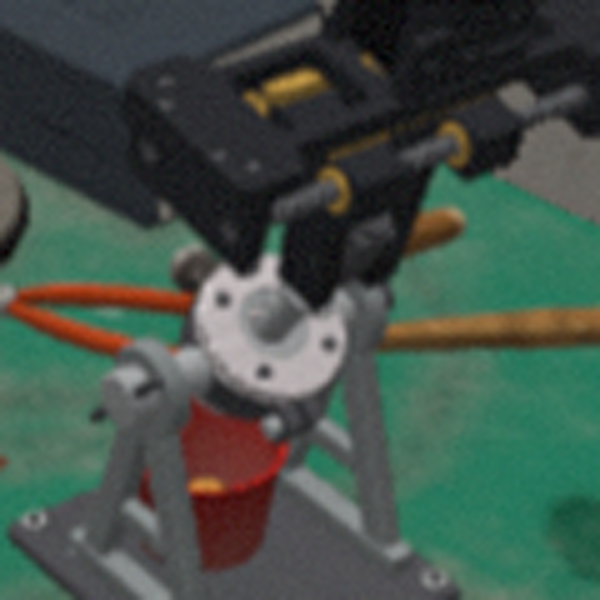

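```bash
python3 - <<'E'
from plan import *
import pickle
a=snap("side");b=snap("top")
save(a,"s15",(330,205,380,260),11);save(b,"t15",(340,195,400,245),11)
for q in("bush","red_cup"):
  for p in(a,b): print(q,[(round(x["score"],2),(np.array(x["box"])*[640,480,640,480]).round(0)) for x in imaging.look_for(q,p)[:3]])
E
```

```text
bush [(0.31, array([375., 199.,  23.,  20.]))]
bush []
red_cup [(0.96, array([350., 237.,  35.,  33.]))]
red_cup [(0.67, array([366., 213.,  29.,  15.]))]
```

View pics/s15.png

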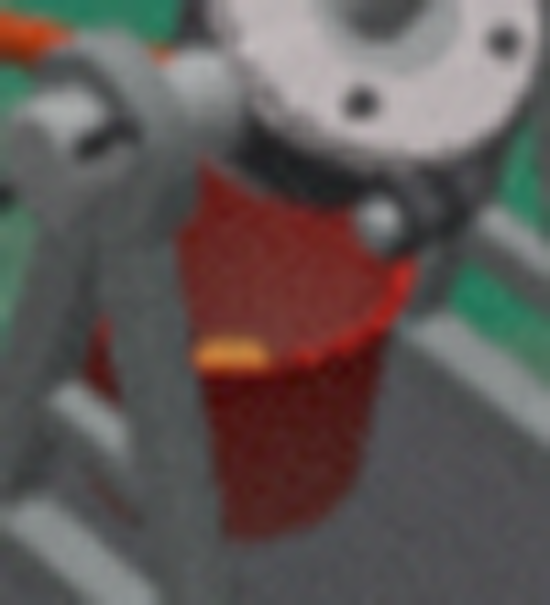

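View pics/t15.png

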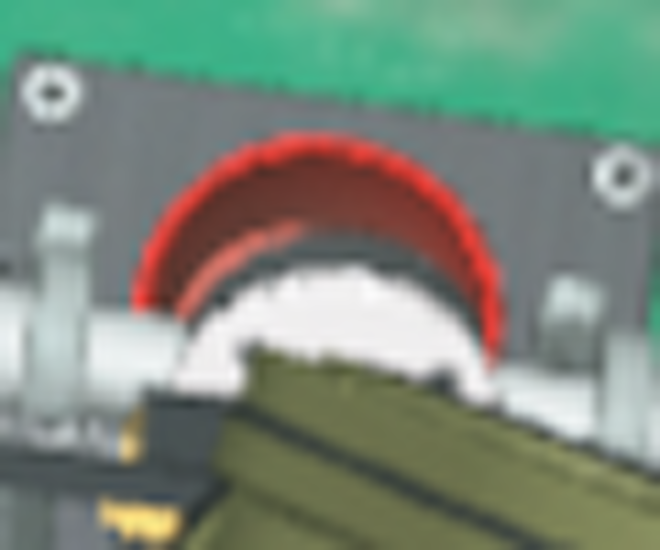

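send_rows:
  moves: [0.0025,0,-0.006,0,0,0,0.0059,0,-0.0138,0,0,0,0.0098,0,-0.023,0,0,0,0.0137,0,-0.0322,0,0,0,0.0176,0,-0.0414,0,0,0]

```text
clock: 18.25
tool_pos: [0.4464, -0.0516, 0.2365]
eef_rot: [0.069, 0.992, -0.008, 0.104]
contact_force: [0.3, -0.2, -2.1]
opening: 0.189
```

```bash
python3 - <<'E'
from plan import *
s=dtip();rowsfor(s,[0,0,.06])
E
```

```text
t 18.25 pos [ 0.4464 -0.0516  0.2365] q [ 0.0692  0.9922 -0.0078  0.1036] F [ 0.32 -0.2  -2.14] M [ 0.03  0.28 -0.  ] op 0.189
t 18.25 drift tip in housing mm [-0.34  0.93  9.09] axis tilt deg [-0.06  0.07] F housing [-0.94 -0.15 -1.95] op 0.189 margin 0.3
dh [0, 0, 0.06] -> [ 0.0235 -0.0001 -0.0552] turn to nominal [-0.07 -0.08  0.03]
```

send_rows:
  moves: [0.005,0,-0.0115,0,0,0,0.01,0,-0.023,0,0,0,0.0155,0,-0.037,0,0,0,0.021,0.01,-0.05,0,1,-0.3,0.0235,0.03,-0.06,0,4,-1]

```text
clock: 18.67
tool_pos: [0.4116, -0.0191, 0.2907]
eef_rot: [0.062, 0.996, -0.009, 0.066]
contact_force: [0.1, -0.8, -2.3]
opening: 0.185
```

```bash
python3 - <<'E'
from plan import *
a=snap("side");b=snap("top");save(a,"s16",(310,160,410,270),5);save(b,"t16",(320,180,420,290),5)
s=dtip()
RT=R.from_quat([-0.0172,.9798,-.0045,-.1994]); goal([.4516,.2617,.32],RT,s)
E
```

```text
t 18.77 pos [ 0.417  -0.014   0.2924] q [ 0.0593  0.9957 -0.0046  0.0708] F [ 0.32  0.46 -0.55] M [ 0.05  0.13 -0.04] op 0.189
t 18.77 drift tip in housing mm [-3.49 35.21 74.99] axis tilt deg [-3.85  0.69] F housing [-0.11  0.5  -0.59] op 0.189 margin 0.35
shift [-0.0056  0.2779 -0.0273] turn [ 1.22 31.07 -8.88]
```

View pics/s16.png

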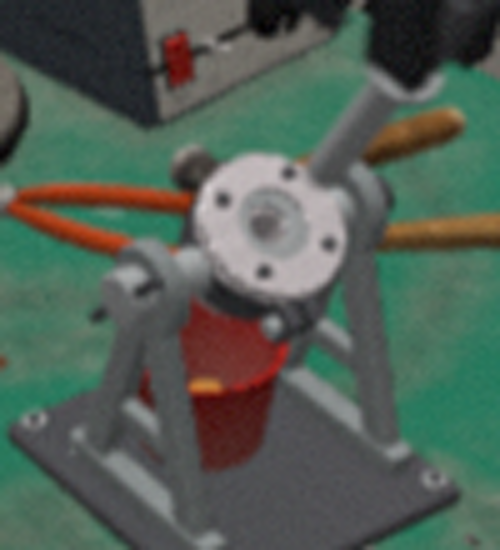

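View pics/t16.png

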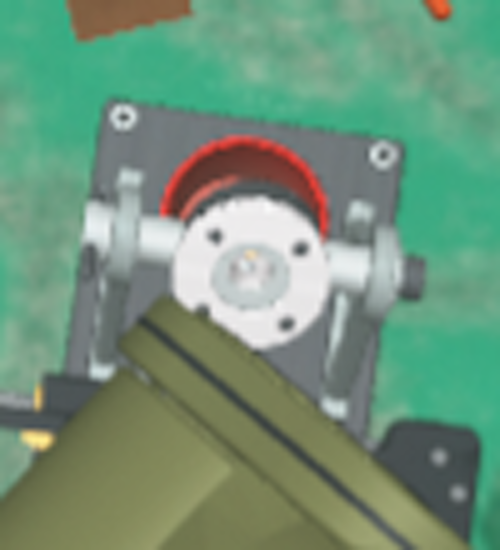

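send_rows:
  moves: [-0.001,0.03,-0.01,0.1,3.2,-0.9,-0.002,0.065,-0.018,0.2,6.5,-1.9,-0.003,0.1,-0.024,0.4,11,-3.2,-0.004,0.135,-0.027,0.6,15.5,-4.4,-0.005,0.17,-0.027,0.7,19,-5.4]

```text
clock: 19.18
tool_pos: [0.4389, 0.1554, 0.3201]
eef_rot: [0.013, 0.995, -0.005, -0.096]
contact_force: [0.4, 0.5, -1.9]
opening: 0.186
```

```bash
python3 - <<'E'
from plan import *
s=dtip()
RT=R.from_quat([-0.0172,.9798,-.0045,-.1994]); goal([.4516,.2617,.30],RT,s)
E
```

```text
t 19.18 pos [0.4389 0.1554 0.3201] q [ 0.0132  0.9953 -0.0046 -0.0961] F [ 0.43  0.48 -1.93] M [ 0.07 -0.29 -0.02] op 0.186
t 19.18 drift tip in housing mm [-23.71 206.1  107.81] axis tilt deg [-22.41   0.82] F housing [-0.81  0.54 -1.78] op 0.186 margin 0.5
shift [-0.0135  0.1068  0.0166] turn [ 0.49 11.96 -3.51]
```

send_rows:
  moves: [-0.003,0.025,0.002,0.1,3,-0.9,-0.006,0.05,0.004,0.2,6,-1.8,-0.01,0.08,0.008,0.4,9,-2.6,-0.0135,0.1068,0.012,0.5,12,-3.5,-0.0135,0.1068,0.0166,0.5,12,-3.5]

```text
clock: 19.6
tool_pos: [0.452, 0.2664, 0.298]
eef_rot: [-0.019, 0.979, -0.003, -0.201]
contact_force: [0.4, -0.0, -1.5]
opening: 0.189
```

```bash
python3 - <<'E'
from plan import *
a=snap("side")
s=dtip()
RT=R.from_quat([-0.0172,.9798,-.0045,-.1994]); goal([.4516,.2617,.22],RT,s)
print("up in tool",RT.inv().apply([0,0,1]))
E
```

```text
t 19.65 pos [0.4513 0.2632 0.2974] q [-0.0183  0.9794 -0.0049 -0.2009] F [-0.56 -0.26 -2.96] M [-0.06 -0.45  0.04] op 0.186
t 19.65 drift tip in housing mm [-58.49 312.82 102.26] axis tilt deg [-33.    -0.04] F housing [-2.12 -0.33 -2.12] op 0.186 margin 0.52
shift [-0.0307 -0.0014  0.0711] turn [-0.06 -0.18  0.11]
up in tool [ 0.39086602 -0.00195867 -0.9204455 ]
```

send_rows:
  moves: [-0.005,-0.0014,0.012,0,0,0,-0.012,-0.0014,0.03,0,0,0,-0.02,-0.0014,0.048,0,-0.2,0.1,-0.027,-0.0014,0.064,0,-0.2,0.1,-0.0307,-0.0014,0.0711,0,-0.2,0.1]

```text
clock: 20.07
tool_pos: [0.4511, 0.2587, 0.218]
eef_rot: [-0.017, 0.98, -0.007, -0.2]
contact_force: [-0.4, 0.1, -1.1]
opening: 0.187
```

```bash
python3 - <<'E'
from plan import *
snap("side")
a=snap("side");save(a,"s17",(190,220,310,380),4)
s=dtip()
RT=R.from_quat([-0.0172,.9798,-.0045,-.1994]); goal([.4516,.2617,.17],RT,s)
E
```

```text
t 20.17 pos [0.4513 0.2596 0.219 ] q [-0.0167  0.9797 -0.0064 -0.1998] F [-0.14 -0.53 -0.67] M [ 0.04 -0.45  0.  ] op 0.188
t 20.17 drift tip in housing mm [-102.79  308.88   37.47] axis tilt deg [-32.87  -0.22] F housing [-0.44 -0.55 -0.51] op 0.188 margin 0.57
shift [-0.0195  0.0024  0.0449] turn [-0.2  -0.05 -0.1 ]
```

View pics/s17.png

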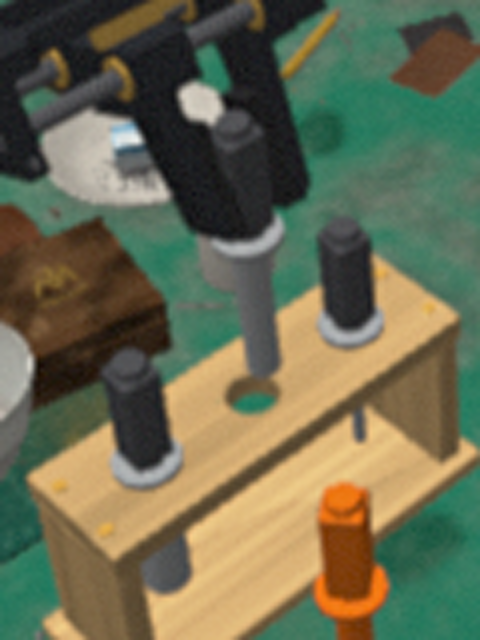

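send_rows:
  moves: [0,0.002,0,-0.1,0,0,-0.002,0.0028,0.004,-0.2,0,-0.1,-0.006,0.0028,0.014,-0.2,0,-0.1,-0.011,0.0028,0.026,-0.2,0,-0.1,-0.0154,0.0028,0.0356,-0.2,0,-0.1]

```text
clock: 20.58
tool_pos: [0.4514, 0.2618, 0.1788]
eef_rot: [-0.017, 0.98, -0.005, -0.2]
contact_force: [0.2, -0.3, -2.1]
opening: 0.188
```

```bash
python3 - <<'E'
from plan import *
snap("side")
a=snap("side");save(a,"s18",(190,220,310,380),4)
s=dtip()
RT=R.from_quat([-0.0172,.9798,-.0045,-.1994]); goal([.4516,.2617,.1335],RT,s)
E
```

```text
t 20.68 pos [0.4511 0.2613 0.1778] q [-0.017   0.9794 -0.0054 -0.2009] F [ 0.77 -0.45 -1.89] M [ 0.09 -0.59  0.  ] op 0.186
t 20.68 drift tip in housing mm [-126.97  310.73    4.19] axis tilt deg [-32.99  -0.13] F housing [-0.41 -0.34 -2.03] op 0.186 margin 0.59
shift [-0.0179  0.0005  0.0405] turn [-0.09 -0.18 -0.04]
```

View pics/s18.png

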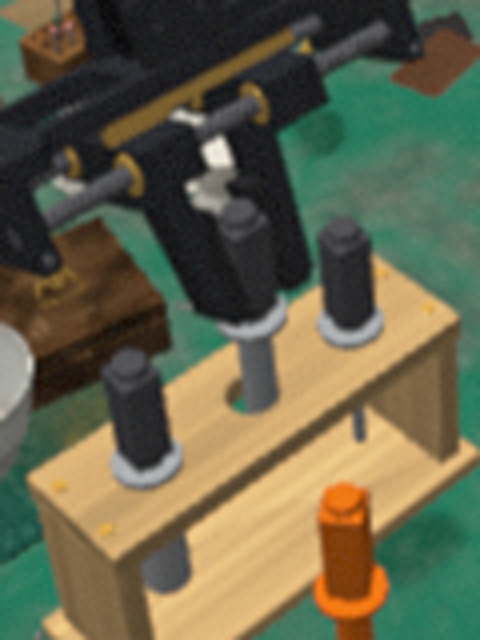

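send_rows:
  moves: [-0.001,0.001,0,0,-0.2,0,-0.0045,0.0012,0.0085,0,-0.2,0,-0.0095,0.0012,0.0205,0,-0.2,0,-0.0145,0.0012,0.0315,0,-0.2,0,-0.0179,0.0012,0.0385,0,-0.2,0]

```text
clock: 21.1
tool_pos: [0.4519, 0.2616, 0.1334]
eef_rot: [-0.017, 0.98, -0.006, -0.2]
contact_force: [-0.4, 0.3, -1.2]
opening: 0.193
```

```bash
python3 - <<'E'
from plan import *
snap("side")
a=snap("side");save(a,"s19",(190,220,310,380),4)
s=dtip()
RT=R.from_quat([-0.0172,.9798,-.0045,-.1994]); goal([.4516,.2617,.1335],RT,s)
E
```

```text
t 21.2 pos [0.452 0.262 0.134] q [-0.0169  0.9796 -0.0059 -0.2001] F [-0.31  0.27 -1.5 ] M [ 0.05 -0.48  0.01] op 0.185
t 21.2 drift tip in housing mm [-151.32  311.47  -32.23] axis tilt deg [-32.91  -0.17] F housing [-1.14  0.23 -1.03] op 0.185 margin 0.62
shift [ 0.0002 -0.0003  0.0006] turn [-0.14 -0.09 -0.07]
```

View pics/s19.png

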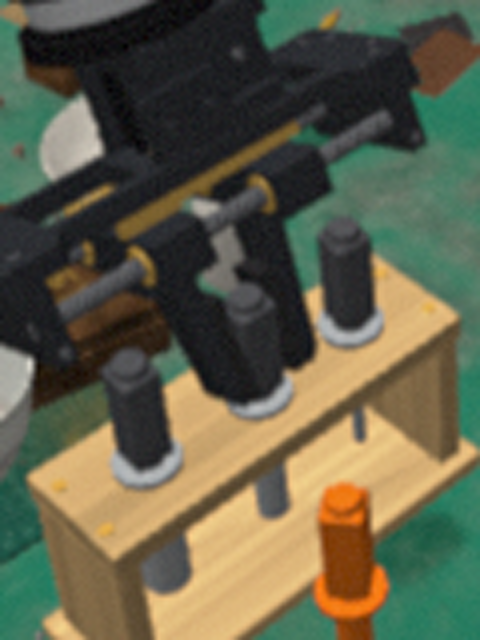

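send_rows:
  moves: [-0.0002,0,0.0005,0,0,0,-0.0004,0,0.001,0,0,0,-0.0004,0,0.001,0,0,0,-0.0004,0,0.001,0,0,0,-0.0004,0,0.001,0,0,0]

```text
clock: 21.62
tool_pos: [0.452, 0.2622, 0.1332]
eef_rot: [-0.017, 0.98, -0.006, -0.2]
contact_force: [0.5, -0.4, 2.9]
opening: 0.188
```

send_rows:
  moves: [0,0,0,0,0,0,0,0,0,0,0,0,0,0,0,0,0,0,0,0,0,0,0,0,0,0,0,0,0,0]
  claw: 0.2

```text
clock: 22.03
tool_pos: [0.4519, 0.2621, 0.1331]
eef_rot: [-0.017, 0.98, -0.006, -0.2]
contact_force: [1.0, -0.5, 0.5]
opening: 0.399
```

```bash
python3 - <<'E'
from plan import *
a=snap("side");save(a,"s20",(190,220,310,380),4)
s=dtip();print(s["contact_force"],s["opening"])
R0=R.from_quat(s["eef_rot"]);print("up",R0.inv().apply([0,0,1]))
E
```

```text
t 22.08 pos [0.4519 0.2621 0.1331] q [-0.0169  0.9796 -0.0058 -0.2001] F [-0.43 -0.52 -0.37] M [ 0.01 -0.36  0.01] op 0.4
t 22.08 drift tip in housing mm [-151.93  311.6   -32.95] axis tilt deg [-32.91  -0.15] F housing [-0.5  -0.58 -0.1 ] op 0.4 margin 0.62
[-0.42954723 -0.52435654 -0.3651188 ] 0.40000508497421744
up [ 0.39222157 -0.00448784 -0.91985982]
```

View pics/s20.png

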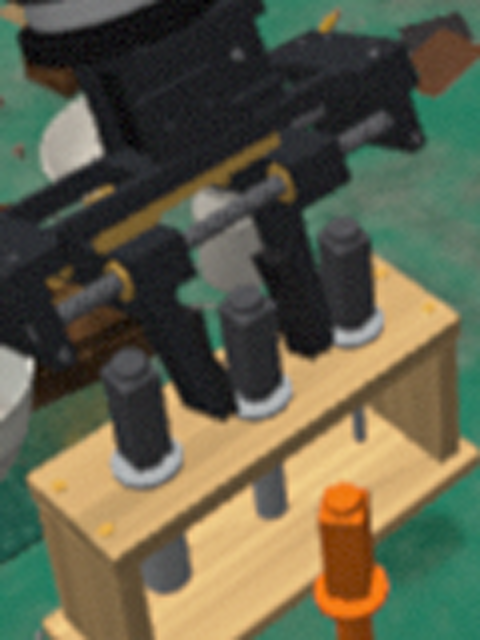

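send_rows:
  moves: [0.0039,0,-0.0092,0,0,0,0.0117,0,-0.0276,0,0,0,0.0235,0,-0.0552,0,0,0,0.0371,0,-0.0874,0,0,0,0.0489,0,-0.115,0,0,0]

```text
clock: 22.5
tool_pos: [0.4518, 0.263, 0.2606]
eef_rot: [-0.017, 0.98, -0.005, -0.2]
contact_force: [-0.1, 0.2, -1.0]
opening: 0.401
```

send_rows:
  moves: [0.004,0,-0.009,0,0,0,0.01,0,-0.024,0,0,0,0.014,0,-0.033,0,0,0,0.016,0,-0.037,0,0,0,0.016,0,-0.037,0,0,0]

```text
clock: 22.92
tool_pos: [0.4515, 0.2633, 0.3013]
eef_rot: [-0.017, 0.98, -0.005, -0.2]
contact_force: [0.3, -0.1, -1.0]
opening: 0.401
```

send_rows:
  moves: [0,0,0,0,0,0,0,0,0,0,0,0,0,0,0,0,0,0,0,0,0,0,0,0,0,0,0,0,0,0]

```text
clock: 23.33
tool_pos: [0.4514, 0.2632, 0.3008]
eef_rot: [-0.017, 0.98, -0.005, -0.2]
contact_force: [0.7, 0.3, -0.7]
opening: 0.401
```

```bash
python3 - <<'E'
from plan import *
a=snap("side");b=snap("top");save(a,"s21",(180,150,420,420),2.2);save(b,"t21")
st()
import pickle; a0,b0=pickle.load(open("p0.pkl","rb"))
save(a,"s22",(330,190,400,270),8)
for p in(a,b):
  for q in("red_cup","tea_cup","white_bottle","chasing_hammer","drift_14"):
    print(q,[(round(x["score"],2),(np.array(x["box"])*[640,480,640,480]).round(0)) for x in imaging.look_for(q,p)[:4]])
E
```

```text
t 23.43 pos [0.4515 0.2633 0.3011] q [-0.0173  0.9797 -0.0052 -0.1998] F [ 0.29  0.43 -0.13] M [ 0.08 -0.36 -0.01] op 0.398
red_cup [(0.56, array([350., 237.,  35.,  32.])), (0.15, array([253., 320.,  13.,  53.]))]
tea_cup [(0.91, array([174., 321.,  47.,  49.]))]
white_bottle [(0.9, array([248., 272.,  19.,  39.]))]
chasing_hammer [(0.87, array([410., 206.,  44.,   7.])), (0.67, array([349., 238.,  31.,  31.]))]
drift_14 [(0.95, array([278., 372.,  19.,  55.])), (0.94, array([255., 322.,  15.,  57.])), (0.88, array([228., 338.,  18.,  59.])), (0.69, array([276., 302.,  18.,  57.]))]
red_cup []
tea_cup [(0.55, array([197., 207.,   9.,  15.]))]
white_bottle []
chasing_hammer [(0.56, array([458., 213.,  63.,  60.]))]
drift_14 [(0.69, array([209., 268.,  19.,  11.])), (0.61, array([237., 265.,  17.,  10.])), (0.59, array([201., 309.,  20.,  13.])), (0.51, array([184., 269.,  19.,  14.]))]
```

View pics/s21.png

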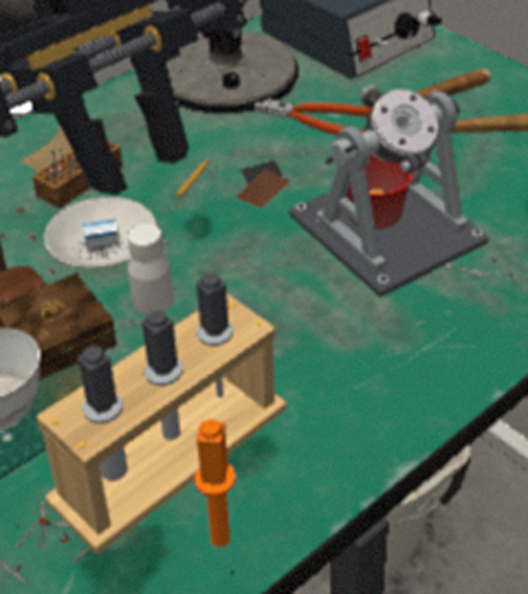

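View pics/s22.png

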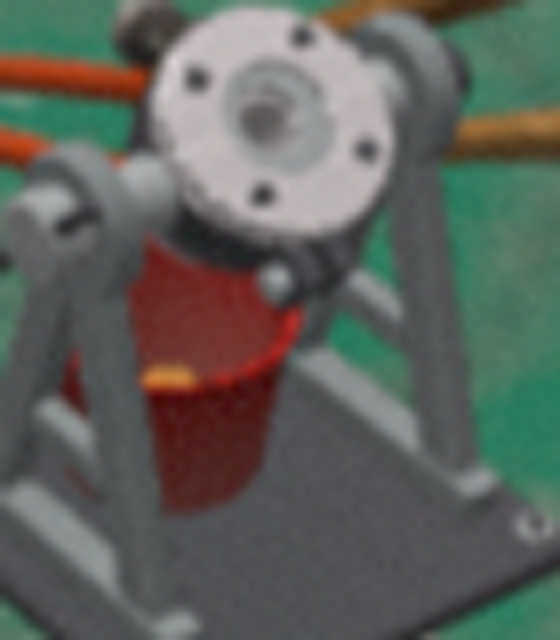

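View pics/t21.png

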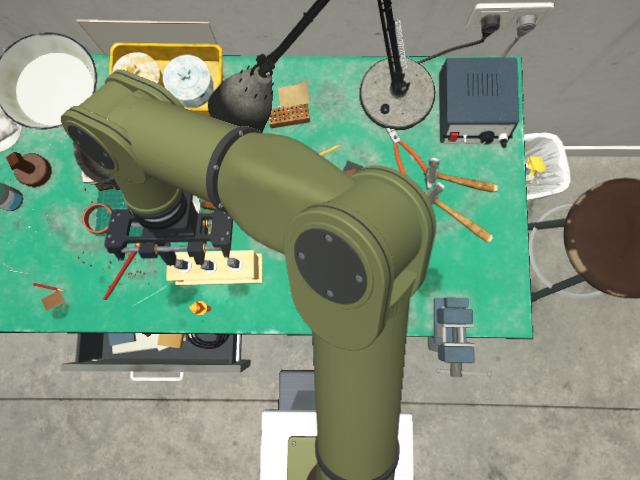

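```bash
python3 - <<'E'
from plan import *
a=snap("side")
for u,v in((350,237),(351,237),(352,237),(358,232)):
    P,d=atdepth(a,[[u,v]]); print(u,v,a["image"][v,u],P.round(3))
r.finish_job(); st()
E
```

```text
350 237 [198 124  57] [[ 0.551 -0.067  0.032]]
351 237 [190 125  58] [[ 0.551 -0.071  0.03 ]]
352 237 [195 122  58] [[ 0.548 -0.07   0.033]]
358 232 [118  54  47] [[ 0.552 -0.093  0.032]]
the job is handed in; nothing more can be done
the job is handed in; nothing more can be done
```

I pushed the bush out into the beaker with the 14 mm drift, then stood the drift back in the middle hole of the rack. I handed the job in at about 23.5 s.

- **Choosing the drift:** The middle drift's shank was the medium one of the three. I left the orange look-alike alone.
- **Regrip:** Gripped straight, the drift could not reach the 35° pose because the elbow joint would have hit its limit. I backed off, put the drift back in its hole, regripped it with the tool pitched about 23° and carried on.
- **Insertion and push:** The drift passed through the washer and into the bore with no force I could tell from sensor noise. The highest push reading was about 8 N, taken only at the end of each move, with the drift tip about 30 mm below the mouth. At about 37 mm the force was back to nothing and the bush was already in the beaker. I did not push further.
- **Last checks:**
  - Brass shows inside the beaker at side-view pixel (351, 237). Depth puts it about 30 mm above the bench, below the rim.
  - The beaker, tea cup, bottle, hammer and orange drift are within a few pixels of where they started.
  - The drift stands upright with its collar on the rack, and the gripper is about 15 cm clear of it.
- **Checks that failed or disagreed:**
  - The network looking for the bush missed it in the beaker; its one low-score hit was elsewhere. I confirmed it from the picture and depth instead.
  - In the last top view the arm hid the beaker, tea cup and bottle, so those three rest on the side view alone.

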